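Regrip a flat brush on the sloping rest and hang it in the drying rack

TASK

The flat brush must go to dry: lay it on the sloping rest with its handle down against the stop and its bristles up, and let go of it, so that you can take it again at a new angle. Then bring it upright, bristles up, in through the open front of the drying rack under its hood, and leave it hanging by its shoulders at the back of the fork, by the spine, upright and still. Do not move or knock over the other things on the table.

Things in the scene. Friction and masses are not known exactly. Their poses are not given: they have to be found in the camera images.
- brush: flat hake brush, 185 mm long, 9 mm thick, loose, lying flat; 25 to 49 g, centre of mass near y = +9 mm. Origin: mid-length, on its underside; z out of the flat face, y along it to the handle's end, bristles to -y, x across. Handle y +15 to +92 mm, shoulders y +14 to -7, hard head y -7 to -37, then soft bristles to y = -92 (do not grip them)
- brush_handle_end (a point): end of the brush's wooden handle, mid-thickness (brush frame 0, +92, 4.5 mm); axes as the brush. The handle is 12 mm wide here and widens evenly to 15 mm at y = +15
- brush_throat (a point): point on the brush's centre line, mid-thickness (brush frame 0, +8.5, 4.5 mm), where the shoulders, which widen evenly from 15 mm at y = +14 to 47 mm at y = -7, are 24 mm wide: it comes level with the fork's top when the brush hangs; axes as the brush
- brush_head (a point): middle of the brush's hard head, mid-thickness (brush frame 0, -22, 4.5 mm); the head is 47 to 50 mm wide with parallel sides; axes as the brush
- rest: fixed sloping rest: dark base plate 150 x 90 x 12 mm (x, y, z), on it a narrow wooden bed, 28 mm wide, that rises at 45 degrees towards own +x. Origin: centre of the base's underside, z up. The bed's surface starts at (-52, 0, 30) mm and is 124 mm long; the sides of its upper part are free, so the brush's head overhangs it on both sides
- rest_seat (a point): where the end of the brush's handle (mid-thickness) lies when the brush lies on the bed against the stop (rest frame -55, 0, 33 mm); axes as the rest. The stop is 46 mm wide, 14 mm above the bed; two cheeks along the lowest 26 mm, 26 mm apart inside, 12 mm above the bed. A brush let go may slide down to the stop or stay put
- rest_top (a point): where brush_head lies when the brush lies on the bed with its handle against the stop (rest frame about 26, 0, 114 mm); axes as the rest
- rack: fixed drying rack: dark base plate 120 x 100 x 12 mm (x, y, z), upright metal spine 30 mm wide at the back with its front face at x = +20 mm, a wooden fork, and over it a hood 70 mm wide with its underside at z = 240 mm, jutting out to x = -19 mm. Origin: centre of the base's underside, z up; own -x is the open front
- rack_slot (a point): where brush_throat comes when the brush hangs against the spine (rack frame 14.5, 0, 105 mm); axes as the rack. The fork is 8 mm thick, top at z = 105 mm; its slot, 24 mm wide between two prongs 17 mm wide, is open to -x and reaches back to the spine; the prongs end at x = -18 mm and splay outwards to x = -32 mm
- weight_steel: bystander: grey-metal round book weight, 47 mm across, 41 mm tall, standing close beside the brush's handle; origin: centre of its underside, z up
- weight_brass: bystander: yellow-metal round book weight, 49 mm across, 49 mm tall, standing close beside the brush's bristles; origin: centre of its underside, z up
- spatula: bystander: micro spatula with wooden handle, 190 mm long, 12 mm wide, 8 mm high, lying flat, long axis = own y; origin: centre of its underside, z up
- dropper: bystander: small dark dropper bottle with rubber bulb, 43 mm across, 122 mm tall; origin: centre of its underside, z up
- glass_beaker: bystander: clear beaker, 53 x 59 mm, 67 mm tall; origin: centre of its underside, z up
- rubber: bystander: eraser, 23 x 52 x 13 mm, lying flat; origin: centre of its underside, z up
- clip: bystander: binder clip, 34 x 32 mm, 34 mm tall; origin: centre of its underside, z up
Mind the look-alikes: they are no part of the job. Of the things like the brush, leave any that is green; of the rest the larger one is meant.

How it is judged (in metres and radians):
On the way:
1. the brush lies on the sloping rest, its handle's end at the stop (within 14 mm) and its head up on the bed (within 18 mm), with the fingers off it (distance between brush_handle_end and rest_seat below 0.014 m and distance between brush_head and rest_top below 0.018 m and contact force between the fingers and brush below 0.05 N), for 0.3 s.
At the end, for the whole second after the job is handed in: the brush hangs in the rack's fork by its shoulders: brush_throat within 6 mm sideways of the slot's centre line, no more than 16 mm in front of rack_slot or 6 mm behind it, from 8 mm below to 10 mm above the fork's top, handle down and bristles up within 15 degrees of upright, at rest and let go (x of brush_throat in the frame of rack_slot between -0.016 and 0.006 m and y of brush_throat in the frame of rack_slot between -0.006 and 0.006 m and z of brush_throat in the frame of rack_slot between -0.008 and 0.01 m and angle between brush's own y axis and vertical above 2.88 rad and linear speed of brush below 0.02 m/s and angular speed of brush below 0.2 rad/s); the robot touches nothing.
It fails at once if a book weight is shifted by more than 25 mm or tipped over (distance of any of weight_steel, weight_brass from where it was at the start of the episode above 0.025 m or angle between any of weight_steel, weight_brass's own z axis and vertical above 0.6 rad).
It fails at once if the dropper bottle or the beaker is shifted by more than 25 mm or tipped over (distance of any of dropper, glass_beaker from where it was at the start of the episode above 0.025 m or angle between any of dropper, glass_beaker's own z axis and vertical above 0.6 rad).
It fails at once if the spatula, the eraser or the binder clip is shifted by more than 25 mm or tipped over (distance of any of spatula, rubber, clip from where it was at the start of the episode above 0.025 m or angle between any of spatula, rubber, clip's own z axis and vertical above 0.6 rad).
It also fails if it takes over 61 s, if anything falls off the work surface, if the arm or the gripper's body presses on something with over 40 N, if the wrist force passes 120 N, or if a joint passes its speed limit or range.

ROBOT

A 7-joint arm with a two-finger parallel gripper is mounted at the origin on a cart in front of the work surface, level with it; the furniture and walls round the work are solid. World frame = base frame: x ahead of the robot, y to its left, z up, the work surface at z = 0. Lengths are in m, angles in degrees, forces in N, time in s.
With the tool pointing down it reaches from about 0.425 to 0.875 m from the base axis. Payload 4.7 kg.
Tool frame: the origin (TCP) lies midway between the tips of the shut fingers; the grasp point (between the pads) lies 19 mm behind it (env.grip_depth is the distance from the TCP to the grasp point, in m); z points along the fingers, y is the line along which they close (so a half turn about z gives the same grasp; the last joint's range is limited). The gripper opens to 87 mm and grips with 3 to 60 N. Pads are 19 mm wide; open, the fingers measure 117 mm over their backs; the gripper's body (75 mm by 190 mm) begins 51 mm behind the grasp point.
Start: joints at [77.24, 18.392, -4.016, 83.108, 1.295, 78.541, -3.26], TCP at [0.152, -0.632, 0.223] pointing down, gripper open.
Joint ranges: [-163.93, 163.93], [-17.29, 119.83], [-79.2, 71.16], [3.27, 140.29], [-89.18, 269.18], [5.43, 117.66], [-154.24, 154.24]. Speed limits (degrees/s): [147.25, 147.25, 180, 180, 180, 180, 180].

INTERFACE

Orientations are given as [roll, pitch, yaw] about the fixed x, y, z axes, in that order (R = Rz(yaw) Ry(pitch) Rx(roll)).
In Python, from cell import get_obs, optics, env, nets gives the robot as it stands.
- The arm moves only by the shell command python3 -m creep 'ROWS' [FORCE]. ROWS is JSON, a list of rows, each an object of numbers: "wx", "wy", "wz": the turn, a rotation vector about the tool's x, y, z in degrees; "tx", "ty", "tz": the shift along the tool's x, y, z in mm; "gripper": the opening, from -1 (shut) to 1 (fully open). A call has 1 to 5 rows; each row is the pose to reach, as a shift and turn from the pose commanded when the call began, along the tool's axes at that moment; what a row does not reach only later rows make up. A row lasts 1/12 s, in which the tool goes at most 41.7 mm and 7.16 degrees, less where a joint would pass 70% of its speed; a pose out of reach is approached as far as the arm can. A call with a gripper value outside its range is refused whole. The fingers move at their own pace and stop on an object; FORCE is the grip in N (left out, the last holds). Time passes only in rows, so rows that repeat a pose let the fingers close. It gives the time, the measured TCP pose, the force, the opening and the grip force at its end, in the units of the state.
- get_obs(): the state, without advancing time (a new reading comes with each control period).
- optics.read_camera(name): name is "scene" or "top" or "wrist"; returns (picture, depth): 400x640x3 uint8, red, green, blue; 400x640 float32, m along the optical axis (not along the pixel's ray), 0 where there is no reading.
- optics.camera_info(name): a dict with "fovy" (degrees; the focal length in pixels is half the picture's height over the tangent of half this angle, whatever the lens; pixels are square), "cx", "cy" (the principal point, pixels), "k1" (the pictures are not rectified: a ray, as slopes to the right and down, at radius r is drawn at 1 + k1 r^2 times it, then the intrinsics apply), "R" (3x3) and "t" (3): a world point X has camera coordinates R X + t; the wrist camera has in their place "tool_from_camera" (4x4, takes a point from camera to tool coordinates, whose origin is the TCP and whose axes are the flange's). Camera axes: x right, y down, z forward; pixel columns grow to the right and rows downward; lengths in m; the calibration is good to about 2 mm. A picture is of the moment at which its call begins: read the wrist's pose just before it. camera_info takes no time and is no camera call.
- env.sign_off(): hands the job in; it is judged then, once.
Trained networks look in the newest picture that a camera, given by its name, has taken for a name from the list of things; names that differ only in an ending like _2 or _b are one class to them, and where a whole thing is asked for, a point or a joint stands for the part that bears it (a point fixed in the world has none). Each returns a list of dicts, best first, with "confidence" (0 to 1); they miss things now and then, are a little off and sometimes report something else, mostly with a low value. They report only what shows in the picture. A call takes as long as a camera call. They do not tell look-alikes from the thing itself.
- nets.look_for(query, camera): "point" ([x, y, z] in m, in world coordinates, good to about 4 mm: the middle of the surface that is visible of it).
- nets.place_of(query, camera): "point" ([x, y, z] in m, in world coordinates, good to about 4 mm: a listed point, or the origin of a listed thing).
The state is a dict: "time_s": time; "qpos": joint angles; "joint_velocities": joint speeds; "effort": joint torques, N m; "tool_pos": TCP position; "tool_rot": TCP orientation; "force": force on the tool from outside, world axes, zero at the start; "wrist_torque": the same for the moment, N m; "grip_width": finger opening in m; "grasp_force": force on a finger pad.
Only numpy, scipy, OpenCV 4.12 (cv2) and the standard library are available. Lean on these libraries where they do the work, as an engineer would, in place of code of your own. Each camera call takes 0.05 s, during which the arm holds its last target. There are 200 camera calls.

## Working session

There is one attempt and no reset: what is moved stays moved. The work goes in short steps, Python scripts to look and compute and a shell command to move; the robot and the scene stay as the last step left them, time stands still between calls to the robot, and variables do not carry over. Pictures are saved under pics/ and viewed, at most 10 in all, crops included, and the job is handed in when it is done.

```bash
ls; mkdir -p pics; cat > h.py <<'E'
import numpy as np, cv2
from scipy.spatial.transform import Rotation as Ro
from cell import get_obs, optics, env, nets
def cam(name):
    o=get_obs(); im,d=optics.read_camera(name); i=optics.camera_info(name)
    f=200/np.tan(np.radians(i["fovy"])/2)
    if "R" in i: R=np.array(i["R"]).T; t=-R@np.array(i["t"])
    else:
        T=np.array(i["tool_from_camera"]); W=Ro.from_euler('xyz',o["tool_rot"],degrees=True).as_matrix()
        R=W@T[:3,:3]; t=W@T[:3,3]+np.array(o["tool_pos"])
    return im,d,(f,i["cx"],i["cy"],i["k1"],R,t)
def pts(uv,d,c,z=None):
    "pixels (n,2) -> world; by depth image, or on plane z"
    f,cx,cy,k1,R,t=c; uv=np.atleast_2d(np.array(uv,float))
    K=np.array([[f,0,cx],[0,f,cy],[0,0,1]])
    s=cv2.undistortPoints(uv[:,None],K,np.array([k1,0,0,0,0.]))[:,0]
    r=np.c_[s,np.ones(len(s))]
    if z is None: r=r*d[uv[:,1].astype(int),uv[:,0].astype(int)][:,None]; return r@R.T+t
    w=r@R.T; return t+w*((z-t[2])/w[:,2])[:,None]
def save(im,n): cv2.imwrite(f"pics/{n}.png",im[...,::-1])
E
python3 - <<'E'
from h import *
print(get_obs())
for n in("top","scene"):
    im,d,c=cam(n); save(im,n+"1"); np.savez(n+"1.npz",im=im,d=d); print(n,c)
    for q in("brush","rest","rest_seat","rack","rack_slot","weight_steel","weight_brass","dropper","glass_beaker","spatula","rubber","clip"):
        print(q,[(np.round(a["point"],3).tolist(),round(a["confidence"],2)) for a in nets.place_of(q,n)])
E
```

```text
pics
{'time_s': 0.0, 'qpos': array([77.23916869, 18.43696342, -4.01515314, 83.17637059,  1.29737514,
       78.5423563 , -3.25980307]), 'joint_velocities': array([-0.04922231, -0.00013317,  0.01434426, -0.04459722,  0.07567126,
       -0.01087359, -0.03571583]), 'effort': array([ 2.34663767e-04, -4.91280055e+01, -4.03398843e-01, -3.12523627e+01,
       -6.38661487e-02,  4.38180612e-02,  1.80907282e-04]), 'tool_pos': array([ 0.1522932 , -0.631316  ,  0.22147239]), 'tool_rot': array([-1.79889689e+02,  8.40138456e-03,  1.35709334e+01]), 'force': array([-0.14777474,  0.64262108, -0.76640542]), 'wrist_torque': array([-0.03113057, -0.04687595, -0.00987132]), 'grasp_force': 0.0, 'grip_width': 0.08712117493097886}
top (np.float64(413.6127839603263), 324.1726134620174, 196.5062097657947, -0.023092863205406104, array([[-0.00428224, -0.99904428,  0.04349936],
       [-0.99992723,  0.00476853,  0.01108155],
       [-0.01127839, -0.04344874, -0.99899199]]), array([ 0.47466219, -0.01041714,  1.06149171]))
brush [([0.58, -0.153, -0.001], 0.88), ([0.365, 0.034, 0.004], 0.86), ([0.48, 0.021, 0.004], 
[... 942 characters left out ...]
58), ([0.582, -0.153, 0.001], 0.56), ([0.557, 0.278, 0.101], 0.51), ([0.369, 0.256, 0.0], 0.41)]
rest [([0.572, -0.321, 0.003], 0.77)]
rest_seat [([0.514, -0.299, 0.034], 0.89), ([0.371, 0.258, 0.002], 0.67), ([0.701, 0.044, -0.0], 0.61)]
rack [([0.543, 0.285, -0.002], 0.63)]
rack_slot [([0.556, 0.278, 0.103], 0.63), ([0.548, 0.068, -0.002], 0.34)]
weight_steel [([0.55, 0.068, 0.002], 0.64), ([0.41, -0.07, -0.005], 0.57)]
weight_brass [([0.546, 0.073, -0.0], 0.71), ([0.57, -0.319, 0.001], 0.63)]
dropper [([0.704, 0.044, -0.0], 0.73)]
glass_beaker [([0.718, -0.092, -0.0], 0.83)]
spatula [([0.515, -0.3, 0.033], 0.71), ([0.704, 0.2, -0.002], 0.47)]
rubber [([0.369, 0.257, 0.001], 0.62)]
clip []
```

View pics/top1.png

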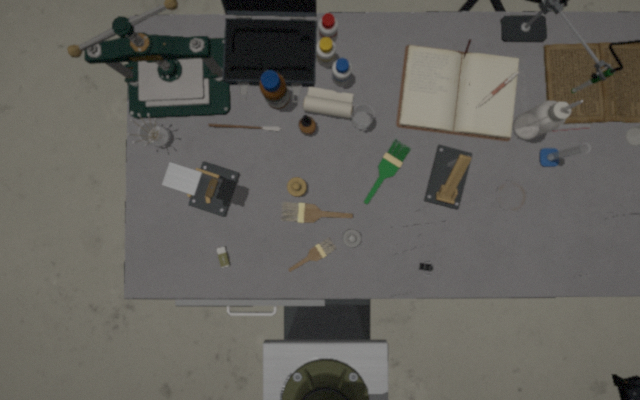

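View pics/scene1.png

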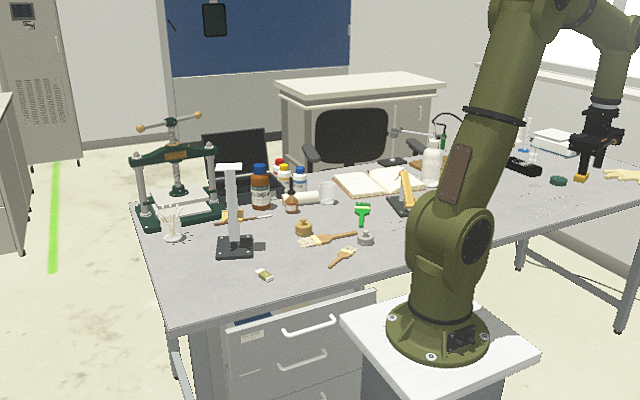

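Look-alikes: the green brush (387,170) is excluded. The hake at (317,213) is about 70 px long and the one at (312,256) about 50 px. I choose the larger, at (317,213), and check it in a crop.

```bash
python3 - <<'E'
from h import *
z=np.load("top1.npz"); s=np.load("scene1.npz")
a=cv2.resize(z["im"][170:285,260:375],(400,400),interpolation=2)
b=cv2.resize(z["im"][150:225,155:255],(400,300),interpolation=2)
e=cv2.resize(s["im"][150:265,200:275],(195,299),interpolation=2)
g=cv2.resize(s["im"][155:230,380:430],(200,300),interpolation=2)
h=cv2.resize(z["im"][135:220,415:485],(247,300),interpolation=2)
o=np.zeros((600,800,3),np.uint8); o[:400,:400]=a;o[:300,400:]=b;o[300:599,400:595]=e;o[300:,600:]=g
o[400:600,:165]=cv2.resize(h,(165,200)); save(o,"crop1")
E
```

```text
(no output)
```

View pics/crop1.png

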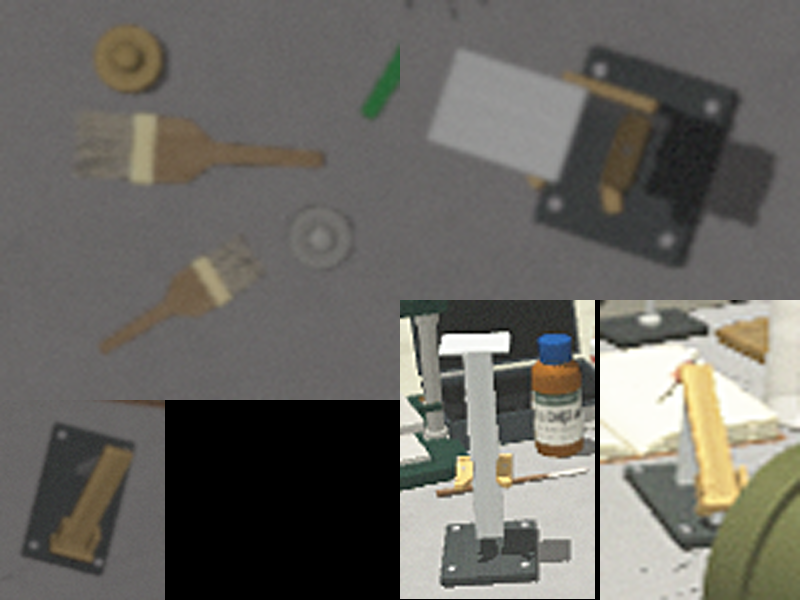

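The hake at crop centre, between the brass and steel weights, is clearly the larger one: handle toward image right (−y), bristles left. Now I use depth to get the orientations of brush, rest and rack.

```bash
python3 - <<'E'
from h import *
V,U=np.mgrid[0:400,0:640]; uv=np.c_[U.ravel(),V.ravel()]
def rect(P): 
    r=cv2.minAreaRect((P[:,:2]*1000).astype(np.float32)); return np.round(r[0],1),np.round(r[1],1),round(r[2],1),len(P)
for n in("top","scene"):
    im,d,c=cam(n); P=pts(uv,d,c); ok=d.ravel()>0; col=im.reshape(-1,3).astype(int)
    def near(x,y,r,z0,z1): return ok&(np.hypot(P[:,0]-x,P[:,1]-y)<r)&(P[:,2]>z0)&(P[:,2]<z1)
    for nm,a in {"hood":(.545,.287,.1,.236,.28),"spine":(.545,.287,.09,.13,.225),"fork":(.545,.287,.09,.085,.115),"rkbase":(.545,.287,.09,.006,.02),
      "bed":(.57,-.317,.12,.03,.15),"bedlow":(.57,-.317,.12,.03,.06),"bedhi":(.57,-.317,.12,.09,.15),"rsbase":(.57,-.317,.1,.006,.02)}.items():
        m=near(*a); 
        if m.sum()>3: print(n,nm,np.round(P[m].mean(0),3),*rect(P[m]))
    # brush: by colour on table
    if n=="top":
        sub=(uv[:,0]>275)&(uv[:,0]<358)&(uv[:,1]>198)&(uv[:,1]<226); m=sub&(col[:,0]-col[:,2]>18)
        Q=pts(uv[m],d,c,0.009); print("brush wood+ferrule",rect(Q),np.round(Q.min(0),3),np.round(Q.max(0),3))
        M=(m.reshape(400,640)).astype(np.uint8); print([ (u,int(M[:,u].sum()), int(np.flatnonzero(M[:,u]).mean()*10)/10 if M[:,u].any() else 0) for u in range(278,358,3)])
        h=ok&sub; print("brush z",np.median(P[h&m][:,2]), "table", np.median(P[h&~m][:,2]))
E
```

```text
top hood [0.548 0.283 0.245] [548.  283.7] [71.4 50. ] 71.4 878
top spine [0.562 0.263 0.156] [561.8 263.4] [2.9 9.7] 74.3 33
top fork [0.545 0.269 0.103] [543.4 283.8] [57.8 71.1] 71.7 273
top rkbase [0.538 0.28  0.011] [542.2 284.5] [101.5 120.7] 72.3 1413
top bed [ 0.559 -0.31   0.068] [ 558.6 -309.5] [ 44.6 108.5] 75.8 733
top bedlow [ 0.532 -0.302  0.043] [ 555.  -308.6] [ 44.6 101.2] 75.8 343
top bedhi [ 0.595 -0.32   0.104] [ 593.8 -320.6] [29.3 34.8] 76.5 199
top rsbase [ 0.574 -0.307  0.011] [ 569.9 -313.9] [ 90.5 150.8] 75.6 1272
brush wood+ferrule (array([481.2,  17.2]), array([173. ,  50.9]), 89.8, 628) [ 0.456 -0.069  0.009] [0.507 0.104 0.009]
[(278, 0, 0), (281, 0, 0), (284, 1, 213.0), (287, 0, 0), (290, 2, 206.0), (293, 2, 208.5), (296, 12, 210.5), (299, 20, 212.5), (302, 20, 212.5), (305, 20, 212.5), (308, 19, 213.0), (311, 19, 213.0), (314, 18, 212.5), (317, 13, 213.0), (320, 8, 213.5), (323, 6, 213.5), (326, 6, 213.5), (329, 5, 214.0), (332, 5, 214.0), (335, 6, 214.5), (338, 6, 214.5), (341, 5, 215.0), (344, 5, 215.0), (347, 5, 215.0), (350, 5, 215.0), (353, 0, 0), (356, 0, 0)]
brush z 0.0076844652097729504 table -0.0012621816299249744
scene hood [0.541 0.283 0.244] [545.5 282.4] [69.8 52.2] 72.0 218
scene spine [0.561 0.277 0.178] [560.  277.8] [30.5 15.2] 72.3 368
scene fork [0.547 0.282 0.102] [542.  283.7] [58.9 75.4] 72.2 252
scene rkbase [0.532 0.287 0.01 ] [539.5 285.2] [ 99.9 125.1] 71.4 735
scene bed [ 0.561 -0.311  0.065] [ 555.4 -312.2] [ 37.1 111.4] 71.6 344
scene bedlow [ 0.544 -0.306  0.044] [ 552.7 -311.3] [ 37.1 105.8] 71.6 167
scene bedhi [ 0.592 -0.321  0.102] [ 591.8 -321.4] [25.3 36.6] 70.9 72
scene rsbase [ 0.571 -0.291  0.01 ] [ 573.6 -295.9] [ 49.4 158.5] 72.2 241
```

```bash
cat >> h.py <<'E'
def mat(rpy): return Ro.from_euler('xyz',rpy,degrees=True)
def frame(x,z):  # rotation with tool x along x, tool z along z
    z=np.array(z,float);z/=np.linalg.norm(z); x=np.array(x,float); x-=z*(x@z); x/=np.linalg.norm(x)
    return Ro.from_matrix(np.c_[x,np.cross(z,x),z])
def plan(*wp):
    "wp: (pos, Rotation, ncalls): prints the shift (mm) and turn (deg) of each call from the measured pose on"
    o=get_obs(); p=np.array(o["tool_pos"]); R=mat(o["tool_rot"])
    for q,S,n in wp:
        q=np.array(q,float); D=(R.inv()*S).as_rotvec(); p0,R0=p,R
        for k in range(1,n+1):
            pn=p0+(q-p0)*k/n; Rn=R0*Ro.from_rotvec(D*k/n); t=R.inv().apply(pn-p)*1000; w=(R.inv()*Rn).as_rotvec(degrees=True)
            print("t",np.round(t,1),"w",np.round(w,1),"rows",round(max(np.linalg.norm(t)/41.7,np.linalg.norm(w)/7.16),1)); p,R=pn,Rn
E
python3 - <<'E'
from h import *
print(np.round(optics.camera_info("wrist")["tool_from_camera"],3),optics.camera_info("wrist")["fovy"],env.grip_depth)
plan(((.42,-.35,.27),mat([180,0,45]),2),((.475,.02,.25),mat([180,0,87]),2))
E
```

```text
[[ 0.001 -0.969 -0.246  0.067]
 [ 1.     0.001  0.001  0.   ]
 [-0.    -0.246  0.969 -0.162]
 [ 0.     0.     0.     1.   ]] 64.14504655892696 0.0187
t [ 163.1 -105.6  -23.7] w [  0.    0.  -15.7] rows 4.7
t [185.6 -57.5 -23.7] w [  0.    0.  -15.7] rows 4.7
t [ 150.3 -111.4   10. ] w [  0.   0. -21.] rows 4.5
t [180.2 -50.1  10. ] w [  0.   0. -21.] rows 4.5
```

```bash
python3 -m creep '[{"tx":163,"ty":-106,"tz":-24,"wz":-15.7},{"tx":163,"ty":-106,"tz":-24,"wz":-15.7},{"tx":163,"ty":-106,"tz":-24,"wz":-15.7},{"tx":163,"ty":-106,"tz":-24,"wz":-15.7},{"tx":163,"ty":-106,"tz":-24,"wz":-15.7}]'
python3 -m creep '[{"tx":186,"ty":-58,"tz":-24,"wz":-15.7},{"tx":186,"ty":-58,"tz":-24,"wz":-15.7},{"tx":186,"ty":-58,"tz":-24,"wz":-15.7},{"tx":186,"ty":-58,"tz":-24,"wz":-15.7},{"tx":186,"ty":-58,"tz":-24,"wz":-15.7}]'
python3 -m creep '[{"tx":150,"ty":-111,"tz":10,"wz":-21},{"tx":150,"ty":-111,"tz":10,"wz":-21},{"tx":150,"ty":-111,"tz":10,"wz":-21},{"tx":150,"ty":-111,"tz":10,"wz":-21},{"tx":150,"ty":-111,"tz":10,"wz":-21}]'
python3 -m creep '[{"tx":180,"ty":-50,"tz":10,"wz":-21},{"tx":180,"ty":-50,"tz":10,"wz":-21},{"tx":180,"ty":-50,"tz":10,"wz":-21},{"tx":180,"ty":-50,"tz":10,"wz":-21},{"tx":180,"ty":-50,"tz":10,"wz":-21,"gripper":0.5}]'
python3 - <<'E'
from h import *
print(get_obs()["qpos"])
im,d,c=cam("wrist"); save(im,"w1"); np.savez("w1.npz",im=im,d=d); import pickle; pickle.dump(c,open("w1.pkl","wb"))
E
```

```text
[77.23852419 18.39190925 -4.01689688 83.10969332  1.29437379 78.54125296
 -3.26062295]validation failed for argument at $[0]...
validation failed for argument at $[0]...
validation failed for argument at $[0]...
validation failed for argument at $[0]...
```

View pics/w1.png

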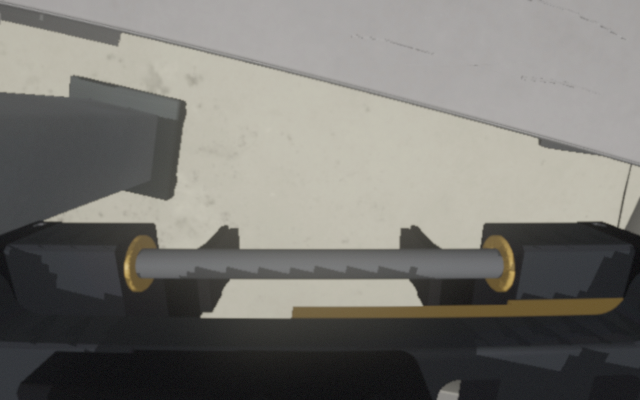

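The picture shows only the gripper body (bottom) and the table edge. The rows were refused, so the arm hasn't moved, probably because every key is required.

```bash
python3 -m creep '[{"wx":0,"wy":0,"wz":-7,"tx":40,"ty":-26,"tz":-6,"gripper":1},{"wx":0,"wy":0,"wz":-13,"tx":80,"ty":-52,"tz":-12,"gripper":1},{"wx":0,"wy":0,"wz":-15.7,"tx":120,"ty":-78,"tz":-18,"gripper":1},{"wx":0,"wy":0,"wz":-15.7,"tx":163,"ty":-106,"tz":-24,"gripper":1},{"wx":0,"wy":0,"wz":-15.7,"tx":163,"ty":-106,"tz":-24,"gripper":1}]'
```

```text
time_s: 1.87
tool_pos: [0.2895, -0.4874, 0.2474]
tool_rot: [180.0, -0.1, 29.5]
force: [0.8, 0.0, -0.4]
grip_width: 0.0867
grasp_force: 0.0
```

```bash
python3 -m creep '[{"wx":0,"wy":0,"wz":-7,"tx":186,"ty":-58,"tz":-24,"gripper":1},{"wx":0,"wy":0,"wz":-14,"tx":186,"ty":-58,"tz":-24,"gripper":1},{"wx":0,"wy":0,"wz":-15.7,"tx":186,"ty":-58,"tz":-24,"gripper":1},{"wx":0,"wy":0,"wz":-15.7,"tx":186,"ty":-58,"tz":-24,"gripper":1},{"wx":0,"wy":0,"wz":-15.7,"tx":186,"ty":-58,"tz":-24,"gripper":1}]'
python3 -m creep '[{"wx":0,"wy":0,"wz":-21,"tx":150,"ty":-111,"tz":10,"gripper":1},{"wx":0,"wy":0,"wz":-21,"tx":150,"ty":-111,"tz":10,"gripper":1},{"wx":0,"wy":0,"wz":-21,"tx":150,"ty":-111,"tz":10,"gripper":1},{"wx":0,"wy":0,"wz":-21,"tx":150,"ty":-111,"tz":10,"gripper":1},{"wx":0,"wy":0,"wz":-21,"tx":150,"ty":-111,"tz":10,"gripper":1}]'
python3 -m creep '[{"wx":0,"wy":0,"wz":-21,"tx":180,"ty":-50,"tz":10,"gripper":0.5},{"wx":0,"wy":0,"wz":-21,"tx":180,"ty":-50,"tz":10,"gripper":0.5},{"wx":0,"wy":0,"wz":-21,"tx":180,"ty":-50,"tz":10,"gripper":0.5},{"wx":0,"wy":0,"wz":-21,"tx":180,"ty":-50,"tz":10,"gripper":0.5},{"wx":0,"wy":0,"wz":-21,"tx":180,"ty":-50,"tz":10,"gripper":0.5}]'
python3 - <<'E'
from h import *
print(get_obs()["qpos"])
im,d,c=cam("wrist"); save(im,"w2"); np.savez("w2.npz",im=im,d=d); import pickle; pickle.dump(c,open("w2.pkl","wb"))
E
```

```text
time_s: 2.28
tool_pos: [0.4229, -0.3453, 0.2716]
tool_rot: [179.9, -0.1, 45.2]
force: [0.0, -0.3, 0.2]
grip_width: 0.0872
grasp_force: 0.0
time_s: 2.7
tool_pos: [0.4485, -0.1584, 0.2608]
tool_rot: [180.0, -0.1, 66.4]
force: [0.9, -0.6, -0.0]
grip_width: 0.0873
grasp_force: 0.0
time_s: 3.12
tool_pos: [0.4752, 0.0264, 0.2509]
tool_rot: [179.9, -0.1, 87.4]
force: [-0.6, 0.2, 0.2]
grip_width: 0.067
grasp_force: 0.0
[ 38.89644344  -2.98350951 -43.17306734 103.1278802   -2.14290014
  78.97415492  -6.46985424]
```

View pics/w2.png

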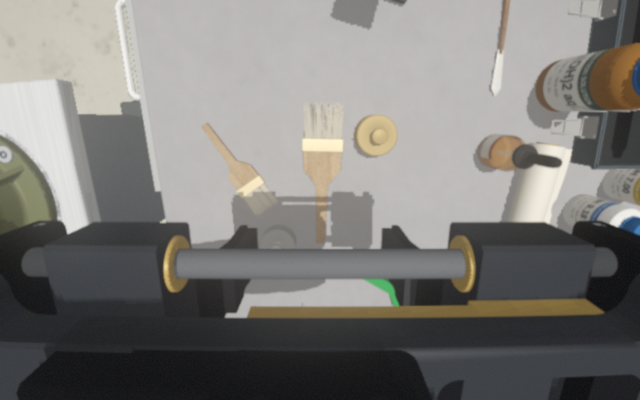

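The wrist view shows the brush with bristle end (323,103), ferrule (322,145) and handle end near (321,242). Brass is at (376,135) and steel at (278,240).

```bash
python3 - <<'E'
from h import *; import pickle
z=np.load("w2.npz"); c=pickle.load(open("w2.pkl","rb")); im=z["im"].astype(int); d=z["d"]
m=np.zeros((400,640),bool); m[100:246,298:347]=1
wood=m&(im[...,0]-im[...,2]>25)
for v in range(104,246,6):
    u=np.flatnonzero(wood[v]); 
    if len(u)>2:
        P=pts([[u.min(),v],[u.max()+1,v]],d,c,.009); print(v,u.min(),u.max(),np.round(P.mean(0)[:2]*1000,1),np.round(np.linalg.norm(P[0]-P[1])*1000,1))
v,u=np.nonzero(wood); Q=pts(np.c_[u,v],d,c,.009)[:,:2]
print("extents y",Q[:,1].min(),Q[:,1].max())
print("bristle end",pts([[323,103]],d,c,.006),"depth z brush",np.median(pts(np.c_[u,v],d,c)[:,2]))
br=np.zeros_like(m);br[112:160,354:402]=1
for nm,zz,(a,b,e,f) in(("brass",.049,(110,162,352,402)),):
    B=pts([[(x+.5),(y+.5)] for y in range(a,b) for x in range(e,f)],d,c); B=B[B[:,2]>.02]; print(nm,B.min(0),B.max(0))
E
```

```text
140 302 343 [482.7  65.7] 52.5
146 302 342 [481.8  58.3] 51.5
152 303 341 [481.5  50.8] 49.2
158 303 341 [481.1  43.2] 49.4
164 303 340 [480.2  35.6] 48.4
170 304 340 [480.5  27.8] 47.3
176 309 335 [480.2  20.1] 34.7
182 313 330 [479.2  12.3] 23.2
188 316 327 [478.8   4.3] 15.6
194 316 326 [477.8  -3.6] 14.3
200 316 326 [477.5 -11.7] 14.4
206 316 325 [476.5 -19.8] 13.2
212 316 325 [476.1 -28. ] 13.2
218 316 325 [475.8 -36.3] 13.3
224 316 324 [474.7 -44.7] 12.0
230 316 324 [474.4 -53.1] 12.1
236 316 324 [474.  -61.7] 12.1
242 318 322 [473.6 -70.3] 6.8
extents y -0.07043131094897896 0.07470789259590167
bristle end [[0.48466831 0.11035891 0.006     ]] depth z brush 0.009314293744750707
brass [0.47841009 0.04433785 0.02011401] [0.57007257 0.09288707 0.41341252]
```

```bash
python3 - <<'E'
from h import *
plan(((.4811,.0368,.06),mat([180,0,86.2]),1),((.4811,.0368,.003),mat([180,0,86.2]),1))
E
```

```text
t [  7.3   5.1 191. ] w [ 0.1 -0.2  1.4] rows 4.6
t [ 0. -0. 57.] w [0. 0. 0.] rows 1.4
```

```bash
python3 -m creep '[{"wx":0,"wy":0,"wz":1.4,"tx":7,"ty":5,"tz":38,"gripper":0.5},{"wx":0,"wy":0,"wz":1.4,"tx":7,"ty":5,"tz":191,"gripper":0.5},{"wx":0,"wy":0,"wz":1.4,"tx":7,"ty":5,"tz":191,"gripper":0.5},{"wx":0,"wy":0,"wz":1.4,"tx":7,"ty":5,"tz":191,"gripper":0.5},{"wx":0,"wy":0,"wz":1.4,"tx":7,"ty":5,"tz":191,"gripper":0.5}]'
python3 - <<'E'
from h import *
plan(((.4811,.0368,.003),mat([180,0,86.2]),1))
E
```

```text
time_s: 3.58
tool_pos: [0.4785, 0.0264, 0.0562]
tool_rot: [-179.8, 0.0, 85.6]
force: [-0.5, -0.8, -0.5]
grip_width: 0.0654
grasp_force: 0.0
t [10.6  1.9 53.2] w [-0.2  0.  -0.6] rows 1.3
```

```bash
python3 -m creep '[{"wx":0,"wy":0,"wz":-0.5,"tx":10,"ty":2,"tz":0,"gripper":0.5},{"wx":0,"wy":0,"wz":-0.5,"tx":10,"ty":2,"tz":20,"gripper":0.5},{"wx":0,"wy":0,"wz":-0.5,"tx":10,"ty":2,"tz":20,"gripper":0.5}]'
python3 - <<'E'
from h import *
plan(((.4811,.0368,.003),mat([180,0,86.2]),1))
E
```

```text
time_s: 3.83
tool_pos: [0.4827, 0.0376, 0.0387]
tool_rot: [-179.9, -0.0, 86.1]
force: [-0.7, -0.8, -0.2]
grip_width: 0.0651
grasp_force: 0.0
t [-0.9 -1.4 35.7] w [-0.1 -0.  -0.1] rows 0.9
```

```bash
python3 -m creep '[{"wx":0,"wy":0,"wz":0,"tx":-1,"ty":-1,"tz":20,"gripper":0.5},{"wx":0,"wy":0,"wz":0,"tx":-1,"ty":-1,"tz":35,"gripper":0.5},{"wx":0,"wy":0,"wz":0,"tx":-1,"ty":-1,"tz":35,"gripper":0.5},{"wx":0,"wy":0,"wz":0,"tx":-1,"ty":-1,"tz":35,"gripper":-1},{"wx":0,"wy":0,"wz":0,"tx":-1,"ty":-1,"tz":35,"gripper":-1}]' 25
python3 -m creep '[{"wx":0,"wy":0,"wz":0,"tx":0,"ty":0,"tz":0,"gripper":-1},{"wx":0,"wy":0,"wz":0,"tx":0,"ty":0,"tz":0,"gripper":-1},{"wx":0,"wy":0,"wz":0,"tx":0,"ty":0,"tz":0,"gripper":-1}]' 25
```

```text
time_s: 4.25
tool_pos: [0.4839, 0.0359, 0.0065]
tool_rot: [179.8, 0.0, 86.1]
force: [-0.5, 0.1, 0.2]
grip_width: 0.0583
grasp_force: 0.0
time_s: 4.5
tool_pos: [0.4833, 0.0358, 0.0059]
tool_rot: [179.9, 0.0, 86.1]
force: [-1.4, 0.4, 7.2]
grip_width: 0.046
grasp_force: 24.9
```

```bash
python3 -m creep '[{"wx":0,"wy":0,"wz":0,"tx":0,"ty":0,"tz":0,"gripper":0.4},{"wx":0,"wy":0,"wz":0,"tx":0,"ty":-1,"tz":2,"gripper":0.4},{"wx":0,"wy":0,"wz":0,"tx":0,"ty":-1,"tz":4,"gripper":0.4},{"wx":0,"wy":0,"wz":0,"tx":0,"ty":-1,"tz":4,"gripper":0.4},{"wx":0,"wy":0,"wz":0,"tx":0,"ty":-1,"tz":4,"gripper":-1}]' 25
python3 -m creep '[{"wx":0,"wy":0,"wz":0,"tx":0,"ty":0,"tz":0,"gripper":-1},{"wx":0,"wy":0,"wz":0,"tx":0,"ty":0,"tz":0,"gripper":-1},{"wx":0,"wy":0,"wz":0,"tx":0,"ty":0,"tz":0,"gripper":-1}]' 25
```

```text
time_s: 4.92
tool_pos: [0.4814, 0.0358, 0.0005]
tool_rot: [180.0, 0.0, 86.1]
force: [-0.2, 0.5, 1.5]
grip_width: 0.058
grasp_force: 0.5
time_s: 5.17
tool_pos: [0.4814, 0.0359, 0.0005]
tool_rot: [180.0, -0.0, 86.1]
force: [1.1, -0.2, 0.2]
grip_width: 0.0467
grasp_force: 25.0
```

```bash
cat >> h.py <<'E'
def rel(P,yaw,v): return np.array(P)+Ro.from_euler('z',yaw,degrees=True).apply(np.array(v)/1000)
def dirn(yaw,v): return Ro.from_euler('z',yaw,degrees=True).apply(v)
REST=(.570,-.3145,0); RY=-14.4; RACK=(.542,.2845,0); KY=-18.0
S2=.5**.5
RR=frame(dirn(RY,[S2,0,S2]),dirn(RY,[S2,0,-S2]))
def restpose(back,up): return rel(REST,RY,[23.5+S2*(up-back),0,105.9+S2*(up+back)])
E
python3 - <<'E'
from h import *
R=mat(get_obs()["tool_rot"])
plan(((.4814,.036,.2),R,1),(restpose(100,4)+[0,0,.03],RR,4),(restpose(100,4),RR,1))
print(restpose(100,4),restpose(0,4))
E
```

```text
t [ 1.000e-01  0.000e+00 -1.995e+02] w [0. 0. 0.] rows 4.8
t [-83.9  17.2  -2.4] w [-9.8  8.2 23.7] rows 3.8
t [-69.   50.2  -7.6] w [-9.8  8.2 23.7] rows 3.8
t [-41.8  74.6  -4.7] w [-9.8  8.2 23.7] rows 3.8
t [-8.3 85.1  5.6] w [-9.8  8.2 23.7] rows 3.8
t [-21.2   0.   21.2] w [ 0.  0. -0.] rows 0.7
[ 0.5270121  -0.30346258  0.17943911] [ 0.59550127 -0.32104761  0.10872843]
```

```bash
python3 -m creep '[{"wx":0,"wy":0,"wz":0,"tx":0,"ty":0,"tz":-20,"gripper":-1},{"wx":0,"wy":0,"wz":0,"tx":0,"ty":0,"tz":-60,"gripper":-1},{"wx":0,"wy":0,"wz":0,"tx":0,"ty":0,"tz":-100,"gripper":-1},{"wx":0,"wy":0,"wz":0,"tx":0,"ty":0,"tz":-140,"gripper":-1},{"wx":0,"wy":0,"wz":0,"tx":0,"ty":0,"tz":-180,"gripper":-1}]' 25
python3 -m creep '[{"wx":-2,"wy":2,"wz":6,"tx":-10,"ty":2,"tz":-20,"gripper":-1},{"wx":-4.5,"wy":4,"wz":12,"tx":-40,"ty":8,"tz":-22,"gripper":-1},{"wx":-7,"wy":6,"wz":17,"tx":-65,"ty":14,"tz":-22,"gripper":-1},{"wx":-9.8,"wy":8.2,"wz":23.7,"tx":-84,"ty":17,"tz":-22,"gripper":-1},{"wx":-9.8,"wy":8.2,"wz":23.7,"tx":-84,"ty":17,"tz":-22,"gripper":-1}]' 25
python3 - <<'E'
from h import *
print(get_obs()["qpos"])
plan((restpose(100,4)+[0,0,.03],RR,3))
E
```

```text
time_s: 5.58
tool_pos: [0.4804, 0.0362, 0.182]
tool_rot: [-179.9, 0.0, 86.1]
force: [2.3, -0.6, -0.3]
grip_width: 0.0464
grasp_force: 24.9
time_s: 6.0
tool_pos: [0.4905, -0.0549, 0.2017]
tool_rot: [172.1, -9.9, 62.2]
force: [-0.3, -0.3, 0.4]
grip_width: 0.0473
grasp_force: 24.9
[ 47.66875569  -8.42983857 -35.77008363 114.11841718 -13.65223115
  62.87062755 -11.52852592]
t [-66.2  50.9  -7.2] w [-9.7  8.2 23.4] rows 3.7
t [-39.3  73.9  -4.2] w [-9.7  8.2 23.4] rows 3.7
t [-6.7 83.3  6. ] w [-9.7  8.2 23.4] rows 3.7
```

```bash
python3 -m creep '[{"wx":-2.4,"wy":2,"wz":6,"tx":-16,"ty":12,"tz":-2,"gripper":-1},{"wx":-4.8,"wy":4,"wz":12,"tx":-33,"ty":25,"tz":-4,"gripper":-1},{"wx":-7.2,"wy":6,"wz":18,"tx":-50,"ty":38,"tz":-6,"gripper":-1},{"wx":-9.7,"wy":8.2,"wz":23.4,"tx":-66,"ty":51,"tz":-7,"gripper":-1}]' 25
python3 -m creep '[{"wx":-2.4,"wy":2,"wz":6,"tx":-10,"ty":18,"tz":-1,"gripper":-1},{"wx":-4.8,"wy":4,"wz":12,"tx":-20,"ty":37,"tz":-2,"gripper":-1},{"wx":-7.2,"wy":6,"wz":18,"tx":-30,"ty":55,"tz":-3,"gripper":-1},{"wx":-9.7,"wy":8.2,"wz":23.4,"tx":-39,"ty":74,"tz":-4,"gripper":-1}]' 25
python3 -m creep '[{"wx":-2.4,"wy":2,"wz":6,"tx":-2,"ty":21,"tz":1,"gripper":-1},{"wx":-4.8,"wy":4,"wz":12,"tx":-4,"ty":42,"tz":3,"gripper":-1},{"wx":-7.2,"wy":6,"wz":18,"tx":-5,"ty":62,"tz":4,"gripper":-1},{"wx":-9.7,"wy":8.2,"wz":23.4,"tx":-7,"ty":83,"tz":6,"gripper":-1},{"wx":-9.7,"wy":8.2,"wz":23.4,"tx":-7,"ty":83,"tz":6,"gripper":-1}]' 25
python3 - <<'E'
from h import *
print(get_obs()["qpos"])
plan((restpose(40,4),RR,1),(restpose(1,4),RR,1))
im,d,c=cam("wrist"); save(im,"w3")
E
```

```text
time_s: 6.33
tool_pos: [0.5059, -0.1322, 0.2048]
tool_rot: [168.6, -22.2, 40.2]
force: [-0.8, -0.7, -0.7]
grip_width: 0.047
grasp_force: 24.9
time_s: 6.67
tool_pos: [0.5194, -0.2146, 0.2069]
tool_rot: [170.6, -34.7, 15.7]
force: [-0.3, 0.9, 0.7]
grip_width: 0.0465
grasp_force: 24.9
time_s: 7.08
tool_pos: [0.5317, -0.2976, 0.2079]
tool_rot: [-179.9, -44.9, -13.9]
force: [-0.7, 1.0, -0.2]
grip_width: 0.0463
grasp_force: 24.9
[ 58.90031648 -10.85371072 -20.73980627 128.18701603 -48.30851656
  27.26121065 -29.79932799]
t [-22.3   7.3  77.9] w [-0.4  0.1  0.4] rows 2.0
t [ 0. -0. 39.] w [0. 0. 0.] rows 0.9
```

View pics/w3.png

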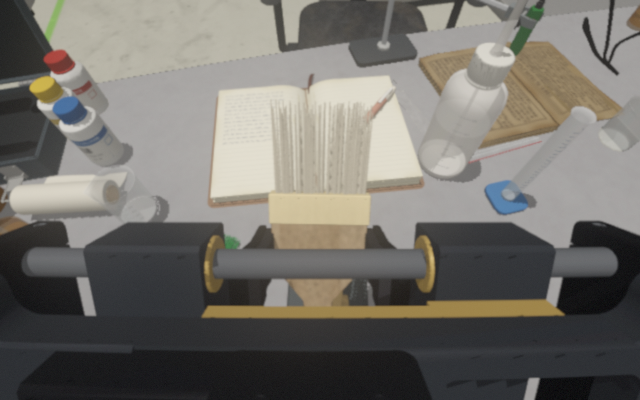

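The wrist view shows the brush held centred (ferrule at (320,208), bristles straight up). I move down onto the bed.

```bash
python3 -m creep '[{"wx":0,"wy":0,"wz":0,"tx":-11,"ty":4,"tz":25,"gripper":-1},{"wx":0,"wy":0,"wz":0,"tx":-22,"ty":7,"tz":50,"gripper":-1},{"wx":0,"wy":0,"wz":0,"tx":-22,"ty":7,"tz":75,"gripper":-1},{"wx":0,"wy":0,"wz":0,"tx":-22,"ty":7,"tz":78,"gripper":-1}]' 25
python3 - <<'E'
from h import *
print(get_obs()["qpos"])
plan((restpose(15,4),RR,1),(restpose(1,4),RR,1))
E
```

```text
time_s: 7.47
tool_pos: [0.5705, -0.3095, 0.1352]
tool_rot: [-179.8, -44.7, -13.3]
force: [-0.4, 0.7, 0.4]
grip_width: 0.0467
grasp_force: 24.9
[ 55.06912191   1.0939639  -20.53787055 127.52113716 -59.48141429
  17.04295969 -15.96653349]
t [ 0.4  5.3 22.8] w [-0.9  0.3  0.8] rows 0.6
t [-0.  0. 14.] w [-0.  0. -0.] rows 0.3
```

```bash
python3 -m creep '[{"wx":-0.5,"wy":0.3,"wz":0.5,"tx":0,"ty":3,"tz":8,"gripper":-1},{"wx":-0.9,"wy":0.3,"wz":0.8,"tx":0,"ty":5,"tz":16,"gripper":-1},{"wx":-0.9,"wy":0.3,"wz":0.8,"tx":0,"ty":5,"tz":23,"gripper":-1},{"wx":-0.9,"wy":0.3,"wz":0.8,"tx":0,"ty":5,"tz":23,"gripper":-1}]' 25
python3 - <<'E'
from h import *
print(get_obs()["qpos"])
plan((restpose(1,4),RR,1))
E
```

```text
time_s: 7.8
tool_pos: [0.5852, -0.3206, 0.1228]
tool_rot: [179.8, -45.3, -14.5]
force: [0.1, -0.1, 0.5]
grip_width: 0.0469
grasp_force: 24.9
[ 54.74915361   4.29828618 -21.34865224 126.53575997 -64.13019894
  13.41202028 -11.82823494]
t [-2.9 -2.2 16.1] w [ 0.3 -0.3 -0.1] rows 0.4
```

```bash
python3 -m creep '[{"wx":0,"wy":0,"wz":0,"tx":-1,"ty":-1,"tz":5,"gripper":-1},{"wx":0,"wy":0,"wz":0,"tx":-2,"ty":-2,"tz":9,"gripper":-1},{"wx":0,"wy":0,"wz":0,"tx":-2,"ty":-2,"tz":12,"gripper":-1},{"wx":0,"wy":0,"wz":0,"tx":-2,"ty":-2,"tz":12,"gripper":-1}]' 25
python3 - <<'E'
from h import *
plan((restpose(0,4),RR,1))
for n in("scene","wrist"):
    im,d,c=cam(n); save(im,n+"4"); np.savez(n+"4.npz",im=im,d=d)
a=cv2.imread("pics/scene4.png")[130:250,350:500]; cv2.imwrite("pics/s4c.png",cv2.resize(a,(750,600),interpolation=2))
E
```

```text
time_s: 8.13
tool_pos: [0.5918, -0.3211, 0.1127]
tool_rot: [179.8, -45.3, -14.6]
force: [-0.4, 0.1, -0.2]
grip_width: 0.0471
grasp_force: 24.9
t [-0.4 -1.   5.3] w [ 0.3 -0.3 -0.2] rows 0.1
```

View pics/s4c.png

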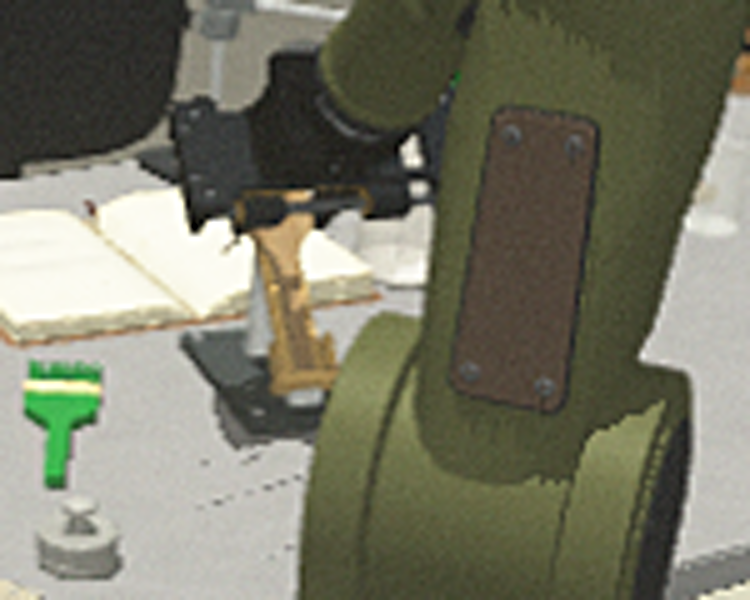

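The scene crop shows the handle running down along the bed at (295,300) toward the stop (305,380). I do the final few mm, then feel for contact.

```bash
python3 -m creep '[{"wx":0,"wy":0,"wz":0,"tx":-1,"ty":-1,"tz":2,"gripper":-1},{"wx":0,"wy":0,"wz":0,"tx":-1,"ty":-1,"tz":4,"gripper":-1},{"wx":0,"wy":0,"wz":0,"tx":-1,"ty":-1,"tz":4,"gripper":-1}]' 25
python3 - <<'E'
from h import *
plan((restpose(0,4),RR,1))
E
```

```text
time_s: 8.48
tool_pos: [0.5941, -0.3209, 0.1093]
tool_rot: [179.8, -45.3, -14.6]
force: [-0.5, 0.2, 0.6]
grip_width: 0.0468
grasp_force: 24.9
t [ 0.6 -0.2  1.4] w [ 0.4 -0.3 -0.2] rows 0.1
```

```bash
python3 -m creep '[{"wx":0,"wy":0,"wz":0,"tx":-1,"ty":0,"tz":1,"gripper":-1},{"wx":0,"wy":0,"wz":0,"tx":-1,"ty":0,"tz":2,"gripper":-1},{"wx":0,"wy":0,"wz":0,"tx":-1,"ty":0,"tz":2,"gripper":-1}]' 25
python3 -m creep '[{"wx":0,"wy":0,"wz":0,"tx":0,"ty":0,"tz":0,"gripper":0.5},{"wx":0,"wy":0,"wz":0,"tx":0,"ty":0,"tz":0,"gripper":0.5},{"wx":0,"wy":0,"wz":0,"tx":0,"ty":0,"tz":0,"gripper":0.5},{"wx":0,"wy":0,"wz":0,"tx":0,"ty":0,"tz":0,"gripper":0.5}]'
python3 - <<'E'
from h import *
im,d,c=cam("wrist"); save(im,"w5")
E
```

```text
time_s: 8.73
tool_pos: [0.5951, -0.3214, 0.1079]
tool_rot: [179.8, -45.4, -14.6]
force: [-0.2, 0.5, 0.5]
grip_width: 0.0471
grasp_force: 24.9
time_s: 9.07
tool_pos: [0.5945, -0.3212, 0.1072]
tool_rot: [179.8, -45.3, -14.6]
force: [0.0, -0.1, 0.1]
grip_width: 0.0628
grasp_force: 0.0
```

View pics/w5.png

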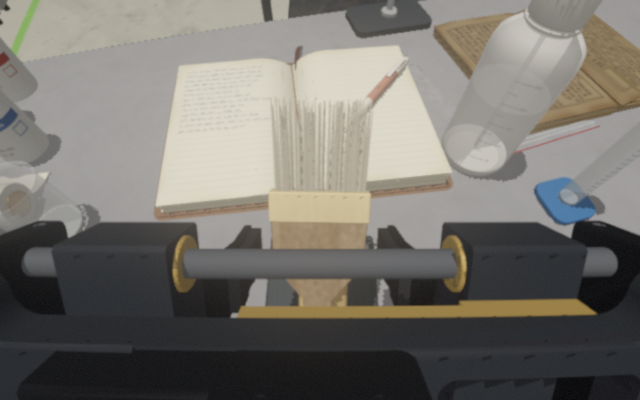

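The brush rests centred between the open fingers (ferrule (320,207)). I back off, then verify.

```bash
python3 -m creep '[{"wx":0,"wy":0,"wz":0,"tx":0,"ty":0,"tz":-20,"gripper":0.5},{"wx":0,"wy":0,"wz":0,"tx":0,"ty":0,"tz":-55,"gripper":0.5},{"wx":0,"wy":0,"wz":0,"tx":0,"ty":0,"tz":-90,"gripper":0.5},{"wx":0,"wy":0,"wz":0,"tx":0,"ty":0,"tz":-120,"gripper":0.5},{"wx":0,"wy":0,"wz":0,"tx":0,"ty":0,"tz":-120,"gripper":0.5}]'
python3 - <<'E'
from h import *
o=get_obs(); print(o["qpos"])
print("expect end",rel(REST,RY,[-55,0,33]),"head",rel(REST,RY,[26,0,114]))
for n in("scene","top"):
    im,d,c=cam(n); save(im,n+"6"); np.savez(n+"6.npz",im=im,d=d)
    for q in("brush_handle_end","brush_head"): print(n,q,[(np.round(a["point"],3).tolist(),round(a["confidence"],2)) for a in nets.place_of(q,n)])
RV=frame(dirn(RY,[-1,0,0]),[0,0,-1])
a=o["tool_pos"]
plan((np.array([a[0]+.02,a[1],.30]),mat(o["tool_rot"]),1),(rel(REST,RY,[20,0,300]),RV,6))
a=cv2.imread("pics/scene6.png")[130:250,350:450]; b=cv2.imread("pics/top6.png")[130:230,410:490]
cv2.imwrite("pics/c6.png",np.hstack([cv2.resize(a,(400,480)),cv2.resize(b,(384,480),interpolation=2)]))
E
```

```text
time_s: 9.53
tool_pos: [0.511, -0.3009, 0.1969]
tool_rot: [179.4, -45.7, -14.5]
force: [0.5, 0.2, 0.6]
grip_width: 0.0651
grasp_force: 0.0
[ 57.38234488 -12.4892329  -17.80939684 131.41421351 -51.87110033
  25.88670908 -25.47674487]
expect end [ 0.51672793 -0.30082206  0.033     ] head [ 0.59518316 -0.32096594  0.114     ]
scene brush_handle_end [([0.519, -0.3, 0.037], 0.69), ([0.507, -0.105, 0.001], 0.51), ([0.339, 0.095, 0.002], 0.48)]
scene brush_head [([0.594, -0.321, 0.114], 0.57), ([0.598, -0.167, 0.006], 0.56), ([0.378, 0.02, 0.003], 0.53)]
top brush_handle_end [([0.519, -0.299, 0.032], 0.93), ([0.502, -0.106, -0.002], 0.82), ([0.336, 0.091, 0.004], 0.66), ([0.573, -0.312, 0.094], 0.59)]
top brush_head [([0.383, 0.024, 0.005], 0.69), ([0.592, -0.32, 0.119], 0.65), ([0.706, 0.207, -0.001], 0.64), ([0.597, -0.161, 0.006], 0.57)]
t [ 91.   -2.4 -64.3] w [-0.4  0.5 -0.1] rows 2.7
t [7.1 0.5 7.3] w [-11.6  -0.2  27.6] rows 4.2
t [ 6.2 -4.3  6.9] w [-11.6  -0.2  27.6] rows 4.2
t [ 3.2 -7.9  5.6] w [-11.6  -0.2  27.6] rows 4.2
t [-1.  -9.4  3.8] w [-11.6  -0.2  27.6] rows 4.2
t [-5.4 -8.4  2. ] w [-11.6  -0.2  27.6] rows 4.2
t [-8.8 -5.2  0.6] w [-11.6  -0.2  27.6] rows 4.2
```

View pics/c6.png

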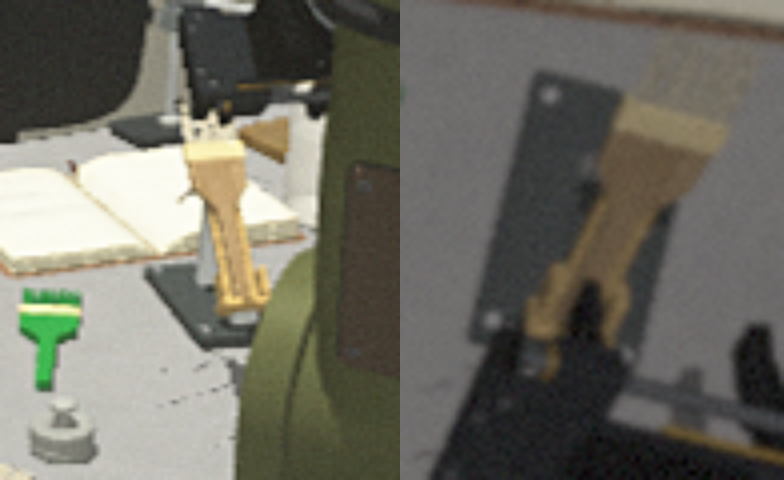

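Both views show the brush lying on the bed, handle between the cheeks and head up (scene crop (215,170), top crop (660,130)). The network points match the targets within 4 mm. Now I turn the hand for a vertical re-grasp.

```bash
python3 - <<'E'
from h import *
o=get_obs(); Q=rel(REST,RY,[20,0,290])
V=lambda yaw: mat([180,0,yaw])
plan((Q,V(30),2),(Q,V(100),2),(Q,V(165.6),2))
E
```

```text
t [63.5  0.4 -6.9] w [  8.8 -21.4 -21.2] rows 4.4
t [ 52.5  19.4 -30.7] w [  8.8 -21.4 -21.2] rows 4.4
t [0. 0. 0.] w [  0.   0. -35.] rows 4.9
t [0. 0. 0.] w [  0.   0. -35.] rows 4.9
t [0. 0. 0.] w [ -0.    0.  -32.8] rows 4.6
t [0. 0. 0.] w [ -0.    0.  -32.8] rows 4.6
```

```bash
python3 -m creep '[{"wx":0,"wy":0,"wz":0,"tx":20,"ty":0,"tz":-35,"gripper":0.5},{"wx":2,"wy":-5,"wz":-5,"tx":40,"ty":0,"tz":-35,"gripper":0.5},{"wx":4,"wy":-10,"wz":-10,"tx":63,"ty":0,"tz":-35,"gripper":0.5},{"wx":6,"wy":-15,"wz":-15,"tx":63,"ty":0,"tz":-35,"gripper":0.5},{"wx":8,"wy":-19,"wz":-19,"tx":63,"ty":0,"tz":-35,"gripper":0.5}]'
python3 - <<'E'
from h import *
Q=rel(REST,RY,[20,0,290])
V=lambda yaw: mat([180,0,yaw])
print(get_obs()["qpos"]);plan((Q,V(30),2))
E
```

```text
time_s: 10.25
tool_pos: [0.5324, -0.305, 0.2628]
tool_rot: [174.8, -25.1, 7.7]
force: [-0.2, 0.2, -0.5]
grip_width: 0.0652
grasp_force: 0.0
[ 62.55049269  -2.33854709 -26.7545625  105.80412389 -17.07622106
  55.19006923 -40.64500632]
t [30.4 11.   0.2] w [  5.  -11.9 -11.5] rows 2.4
t [26.9 16.6 -7. ] w [  5.  -11.9 -11.5] rows 2.4
```

```bash
python3 -m creep '[{"wx":2,"wy":-5,"wz":-5,"tx":12,"ty":4,"tz":0,"gripper":0.5},{"wx":4,"wy":-9,"wz":-9,"tx":24,"ty":9,"tz":0,"gripper":0.5},{"wx":6,"wy":-13.5,"wz":-13.5,"tx":36,"ty":14,"tz":0,"gripper":0.5},{"wx":8,"wy":-18,"wz":-18,"tx":48,"ty":20,"tz":-2,"gripper":0.5},{"wx":10,"wy":-23.8,"wz":-23,"tx":57,"ty":27,"tz":-4,"gripper":0.5}]'
python3 -m creep '[{"wx":0,"wy":0,"wz":-7,"tx":0,"ty":0,"tz":0,"gripper":0.5},{"wx":0,"wy":0,"wz":-14,"tx":0,"ty":0,"tz":0,"gripper":0.5},{"wx":0,"wy":0,"wz":-21,"tx":0,"ty":0,"tz":0,"gripper":0.5},{"wx":0,"wy":0,"wz":-28,"tx":0,"ty":0,"tz":0,"gripper":0.5},{"wx":0,"wy":0,"wz":-35,"tx":0,"ty":0,"tz":0,"gripper":0.5}]'
python3 -m creep '[{"wx":0,"wy":0,"wz":-7,"tx":0,"ty":0,"tz":0,"gripper":0.5},{"wx":0,"wy":0,"wz":-14,"tx":0,"ty":0,"tz":0,"gripper":0.5},{"wx":0,"wy":0,"wz":-21,"tx":0,"ty":0,"tz":0,"gripper":0.5},{"wx":0,"wy":0,"wz":-28,"tx":0,"ty":0,"tz":0,"gripper":0.5},{"wx":0,"wy":0,"wz":-35,"tx":0,"ty":0,"tz":0,"gripper":0.5}]'
python3 - <<'E'
from h import *
Q=rel(REST,RY,[20,0,290])
V=lambda yaw: mat([180,0,yaw])
print(get_obs()["qpos"]);plan((Q,V(165.6),2))
E
```

```text
time_s: 10.67
tool_pos: [0.5837, -0.3253, 0.2899]
tool_rot: [-179.9, -0.5, 29.4]
force: [-0.3, -0.7, -0.2]
grip_width: 0.0653
grasp_force: 0.0
time_s: 11.08
tool_pos: [0.5838, -0.3234, 0.2886]
tool_rot: [179.7, -0.7, 64.7]
force: [-0.2, -0.3, 0.9]
grip_width: 0.065
grasp_force: 0.0
time_s: 11.5
tool_pos: [0.5836, -0.3236, 0.289]
tool_rot: [179.4, -0.4, 99.7]
force: [0.4, -0.1, 0.1]
grip_width: 0.0653
grasp_force: 0.0
[ 56.68041304  24.16409072 -42.01717251  73.39618835  15.31751331
  87.85090939  26.45380254]
t [ 1.5  3.2 -0.5] w [  0.4   0.  -33. ] rows 4.6
t [-0.4  3.5 -0.5] w [  0.4   0.  -33. ] rows 4.6
```

```bash
python3 -m creep '[{"wx":0,"wy":0,"wz":-7,"tx":0,"ty":0,"tz":0,"gripper":0.6},{"wx":0,"wy":0,"wz":-14,"tx":0,"ty":0,"tz":0,"gripper":0.6},{"wx":0,"wy":0,"wz":-21,"tx":0,"ty":0,"tz":0,"gripper":0.6},{"wx":0,"wy":0,"wz":-28,"tx":0,"ty":0,"tz":0,"gripper":0.6},{"wx":0,"wy":0,"wz":-33,"tx":0,"ty":4,"tz":0,"gripper":0.6}]'
python3 -m creep '[{"wx":0,"wy":0,"wz":-7,"tx":0,"ty":0,"tz":0,"gripper":0.6},{"wx":0,"wy":0,"wz":-14,"tx":0,"ty":0,"tz":0,"gripper":0.6},{"wx":0,"wy":0,"wz":-21,"tx":0,"ty":0,"tz":0,"gripper":0.6},{"wx":0,"wy":0,"wz":-28,"tx":0,"ty":0,"tz":0,"gripper":0.6},{"wx":0,"wy":0,"wz":-33,"tx":0,"ty":2,"tz":0,"gripper":0.6}]'
python3 - <<'E'
from h import *
V=mat([180,0,165.6])
print(get_obs()["qpos"]);plan((rel(REST,RY,[27,0,190]),V,1),(rel(REST,RY,[27,0,101]),V,1))
E
```

```text
time_s: 11.92
tool_pos: [0.587, -0.3235, 0.2892]
tool_rot: [179.3, 0.0, 132.6]
force: [-0.4, 0.1, 0.7]
grip_width: 0.0696
grasp_force: 0.0
time_s: 12.33
tool_pos: [0.5887, -0.3221, 0.2891]
tool_rot: [179.4, 0.4, 165.6]
force: [0.3, -0.2, -1.0]
grip_width: 0.07
grasp_force: 0.0
[ 62.67100325  27.99044111 -53.38613691  72.50572     21.56406291
  89.47912785  88.33814386]
t [-6.3  1.7 99.2] w [0.6 0.4 0. ] rows 2.4
t [ 0. -0. 89.] w [0. 0. 0.] rows 2.1
```

```bash
python3 -m creep '[{"wx":0.6,"wy":0.4,"wz":0,"tx":-6,"ty":2,"tz":30,"gripper":0.6},{"wx":0.6,"wy":0.4,"wz":0,"tx":-6,"ty":2,"tz":65,"gripper":0.6},{"wx":0.6,"wy":0.4,"wz":0,"tx":-6,"ty":2,"tz":99,"gripper":0.6},{"wx":0.6,"wy":0.4,"wz":0,"tx":-6,"ty":2,"tz":99,"gripper":0.6}]'
python3 - <<'E'
from h import *
V=mat([180,0,165.6])
plan((rel(REST,RY,[27,0,101]),V,1))
im,d,c=cam("wrist"); save(im,"w7")
E
```

```text
time_s: 12.67
tool_pos: [0.5922, -0.3194, 0.1828]
tool_rot: [179.9, -0.6, 165.4]
force: [-0.7, -1.2, -1.5]
grip_width: 0.0693
grasp_force: 0.0
t [-5.2 -0.9 81.8] w [ 0.1 -0.6 -0.3] rows 2.0
```

View pics/w7.png

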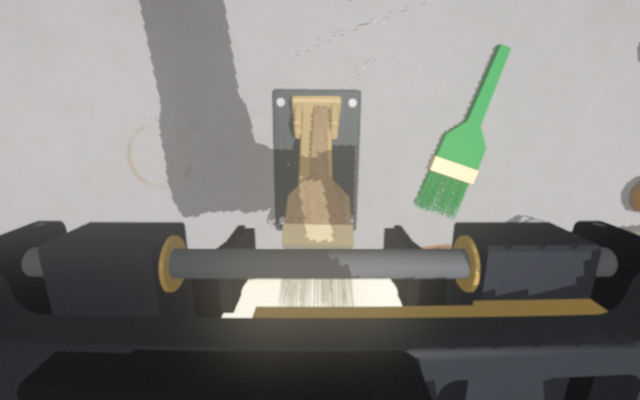

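The wrist view shows the brush on the bed with its handle end (320,108) at the stop and its head (318,235) centred between the fingers. I descend and grip.

```bash
python3 -m creep '[{"wx":0,"wy":-0.6,"wz":-0.3,"tx":-5,"ty":-1,"tz":25,"gripper":0.6},{"wx":0,"wy":-0.6,"wz":-0.3,"tx":-5,"ty":-1,"tz":50,"gripper":0.6},{"wx":0,"wy":-0.6,"wz":-0.3,"tx":-5,"ty":-1,"tz":72,"gripper":0.6},{"wx":0,"wy":-0.6,"wz":-0.3,"tx":-5,"ty":-1,"tz":80,"gripper":0.6},{"wx":0,"wy":-0.6,"wz":-0.3,"tx":-5,"ty":-1,"tz":80,"gripper":0.6}]'
python3 - <<'E'
from h import *
print(get_obs()["qpos"])
plan((rel(REST,RY,[27,0,101]),mat([180,0,165.6]),1))
E
```

```text
time_s: 13.13
tool_pos: [0.6002, -0.3236, 0.1116]
tool_rot: [-179.9, 0.6, 165.6]
force: [-1.2, -0.1, 0.2]
grip_width: 0.0695
grasp_force: 0.0
[ 61.30245605  34.60833375 -49.96562836  84.96913514  27.2359439
  72.43017318  83.92527043]
t [ 4.7  1.3 10.5] w [-0.1  0.6 -0. ] rows 0.3
```

```bash
python3 -m creep '[{"wx":0,"wy":0.5,"wz":0,"tx":4,"ty":1,"tz":5,"gripper":0.6},{"wx":0,"wy":0.5,"wz":0,"tx":4,"ty":1,"tz":10,"gripper":0.6},{"wx":0,"wy":0.5,"wz":0,"tx":4,"ty":1,"tz":10,"gripper":0.6},{"wx":0,"wy":0.5,"wz":0,"tx":4,"ty":1,"tz":10,"gripper":0.6}]'
python3 - <<'E'
from h import *
plan((rel(REST,RY,[27,0,101]),mat([180,0,165.6]),1))
E
```

```text
time_s: 13.47
tool_pos: [0.5974, -0.322, 0.1033]
tool_rot: [-179.8, 0.3, 165.6]
force: [0.4, 0.4, -0.6]
grip_width: 0.0696
grasp_force: 0.0
t [1.5 0.5 2.3] w [-0.2  0.3 -0. ] rows 0.1
```

```bash
python3 -m creep '[{"wx":0,"wy":0.3,"wz":0,"tx":1,"ty":0,"tz":2,"gripper":-1},{"wx":0,"wy":0.3,"wz":0,"tx":1,"ty":0,"tz":2,"gripper":-1},{"wx":0,"wy":0.3,"wz":0,"tx":1,"ty":0,"tz":2,"gripper":-1},{"wx":0,"wy":0.3,"wz":0,"tx":1,"ty":0,"tz":2,"gripper":-1},{"wx":0,"wy":0.3,"wz":0,"tx":1,"ty":0,"tz":2,"gripper":-1}]' 30
python3 -m creep '[{"wx":0,"wy":0,"wz":0,"tx":0,"ty":0,"tz":0,"gripper":-1},{"wx":0,"wy":0,"wz":0,"tx":0,"ty":0,"tz":0,"gripper":-1}]' 30
```

```text
time_s: 13.88
tool_pos: [0.5961, -0.3216, 0.1006]
tool_rot: [-179.8, -0.0, 165.6]
force: [-0.1, -0.0, -0.1]
grip_width: 0.0481
grasp_force: 29.8
time_s: 14.05
tool_pos: [0.5961, -0.3216, 0.1006]
tool_rot: [-179.8, -0.1, 165.6]
force: [-0.5, 0.3, 0.1]
grip_width: 0.0479
grasp_force: 29.8
```

```bash
cat >> h.py <<'E'
RG=frame(dirn(KY,[-S2,0,-S2]),dirn(KY,[S2,0,-S2]))
# throat in tool frame, from the grip on the rest
_T=rel(REST,RY,[4,0,92]); _tcp=np.array([.5961,-.3216,.1006]); TT=mat([180,0,165.6]).inv().apply(_T-_tcp); TT[1]=0
def rackpose(x,y,z): return rel(RACK,KY,[x,y,z])-RG.apply(TT)
E
python3 - <<'E'
from h import *
print("TT",TT)
R=mat(get_obs()["tool_rot"])
plan((np.array([.596,-.3216,.28]),R,1),(rackpose(-130,0,200),RG,5))
print(rackpose(-130,0,200),rackpose(-130,0,125),rackpose(13.5,0,123),rackpose(13.5,0,105))
E
```

```text
TT [0.02304572 0.         0.0086    ]
t [   0.3   -0.6 -179.4] w [0. 0. 0.] rows 4.3
t [ 64.6 116.2  11.2] w [ 0.2 -9.   0.7] rows 3.2
t [ 66.9 115.5   0.3] w [ 0.2 -9.   0.7] rows 3.2
t [ 67.5 114.6 -10.7] w [ 0.2 -9.   0.7] rows 3.2
t [ 66.3 113.7 -21.8] w [ 0.2 -9.   0.7] rows 3.2
t [ 63.4 112.8 -32.4] w [ 0.2 -9.   0.7] rows 3.2
[0.42807738 0.3215157  0.2223769 ] [0.42807738 0.3215157  0.1473769 ] [0.56455399 0.27717177 0.1453769 ] [0.56455399 0.27717177 0.1273769 ]
```

```bash
python3 -m creep '[{"wx":0,"wy":0,"wz":0,"tx":0,"ty":0,"tz":-20,"gripper":-1},{"wx":0,"wy":0,"wz":0,"tx":0,"ty":0,"tz":-55,"gripper":-1},{"wx":0,"wy":0,"wz":0,"tx":0,"ty":0,"tz":-95,"gripper":-1},{"wx":0,"wy":0,"wz":0,"tx":0,"ty":0,"tz":-135,"gripper":-1},{"wx":0,"wy":0,"wz":0,"tx":0,"ty":0,"tz":-175,"gripper":-1}]' 30
python3 -m creep '[{"wx":0,"wy":-2,"wz":0,"tx":16,"ty":29,"tz":0,"gripper":-1},{"wx":0,"wy":-4,"wz":0,"tx":32,"ty":58,"tz":3,"gripper":-1},{"wx":0,"wy":-6,"wz":0,"tx":48,"ty":87,"tz":6,"gripper":-1},{"wx":0,"wy":-9,"wz":0.7,"tx":65,"ty":116,"tz":8,"gripper":-1}]' 30
python3 -m creep '[{"wx":0,"wy":-2,"wz":0,"tx":16,"ty":29,"tz":0,"gripper":-1},{"wx":0,"wy":-4,"wz":0,"tx":33,"ty":58,"tz":0,"gripper":-1},{"wx":0,"wy":-6,"wz":0,"tx":50,"ty":87,"tz":0,"gripper":-1},{"wx":0,"wy":-9,"wz":0.7,"tx":67,"ty":115,"tz":0,"gripper":-1}]' 30
python3 - <<'E'
from h import *
print(get_obs()["qpos"]); plan((rackpose(-130,0,200),RG,3))
E
```

```text
time_s: 14.47
tool_pos: [0.596, -0.3209, 0.2771]
tool_rot: [-179.8, -0.1, 165.6]
force: [0.8, -0.2, -0.4]
grip_width: 0.0479
grasp_force: 29.9
time_s: 14.8
tool_pos: [0.5626, -0.1911, 0.2665]
tool_rot: [-179.9, 9.0, 164.9]
force: [-0.5, 1.1, 2.9]
grip_width: 0.0478
grasp_force: 29.9
time_s: 15.13
tool_pos: [0.5281, -0.0627, 0.2551]
tool_rot: [180.0, 17.9, 164.3]
force: [-50.5, -40.9, 45.7]
grip_width: 0.0477
grasp_force: 29.7
[ 70.84337938 -17.33018218 -57.66596151 110.23351857 -15.37587338
  61.73061463  91.61071977]
t [ 66.9 114.3 -10. ] w [ 0.4 -9.   0.7] rows 3.2
t [ 65.7 113.4 -21.3] w [ 0.4 -9.   0.7] rows 3.2
t [ 62.8 112.5 -32.3] w [ 0.4 -9.   0.7] rows 3.2
```

The 79 N reading coincides with joint 2 sitting at its lower range limit, not with any object nearby. I untilt, move outward, and replan with the azimuth carried by the base joint.

```bash
python3 - <<'E'
from h import *
plan(((.60,-.075,.275),mat([180,0,165]),1))
E
```

```text
t [-75.1   7.7   3.3] w [-0.1 17.9 -0.7] rows 2.5
```

```bash
python3 -m creep '[{"wx":0,"wy":3,"wz":0,"tx":-15,"ty":0,"tz":0,"gripper":-1},{"wx":0,"wy":7,"wz":0,"tx":-33,"ty":2,"tz":0,"gripper":-1},{"wx":0,"wy":11,"wz":0,"tx":-50,"ty":4,"tz":2,"gripper":-1},{"wx":0,"wy":15,"wz":0,"tx":-65,"ty":6,"tz":2,"gripper":-1},{"wx":0,"wy":18,"wz":-0.7,"tx":-75,"ty":8,"tz":3,"gripper":-1}]' 30
python3 - <<'E'
from h import *
print(get_obs()["qpos"])
# carry yaw with azimuth: radius .61, az -7 -> 33
def A(a,yaw,r=.61,z=.28): return (r*np.cos(np.radians(a)),r*np.sin(np.radians(a)),z),mat([180,0,yaw]),1
plan(A(6,178),A(19,191),A(32,204))
E
```

```text
time_s: 15.55
tool_pos: [0.5925, -0.0746, 0.2802]
tool_rot: [179.7, 1.7, 164.9]
force: [-0.4, 0.1, 4.4]
grip_width: 0.0479
grasp_force: 29.9
[ 59.52316178  22.4101163  -70.76180365  85.78648647  21.65028038
  85.06598245  63.82938932]
t [ 22.3 137.3   0.2] w [  0.1   1.7 -13.1] rows 3.3
t [ 34.6 133.7   0. ] w [  0.   0. -13.] rows 3.3
t [ 34.6 133.7   0. ] w [  0.   0. -13.] rows 3.3
```

```bash
cat > kin.py <<'E'
import numpy as np
from scipy.spatial.transform import Rotation as Ro
from scipy.optimize import least_squares
D=[([77.239,18.437,-4.015,83.176,1.297,78.542,-3.26],[.1523,-.6313,.2215],[-179.89,0,13.57]),
([38.896,-2.984,-43.173,103.128,-2.143,78.974,-6.470],[.4752,.0264,.2509],[179.9,-.1,87.4]),
([47.669,-8.430,-35.770,114.118,-13.652,62.871,-11.529],[.4905,-.0549,.2017],[172.1,-9.9,62.2]),
([58.900,-10.854,-20.740,128.187,-48.309,27.261,-29.799],[.5317,-.2976,.2079],[-179.9,-44.9,-13.9]),
([54.749,4.298,-21.349,126.536,-64.130,13.412,-11.828],[.5852,-.3206,.1228],[179.8,-45.3,-14.5]),
([62.550,-2.339,-26.755,105.804,-17.076,55.190,-40.645],[.5324,-.305,.2628],[174.8,-25.1,7.7]),
([56.680,24.164,-42.017,73.396,15.318,87.851,26.454],[.5836,-.3236,.289],[179.4,-.4,99.7]),
([62.671,27.990,-53.386,72.506,21.564,89.479,88.338],[.5887,-.3221,.2891],[179.4,.4,165.6]),
([61.302,34.608,-49.966,84.969,27.236,72.430,83.925],[.6002,-.3236,.1116],[-179.9,.6,165.6]),
([70.843,-17.330,-57.666,110.234,-15.376,61.731,91.611],[.5281,-.0627,.2551],[180,17.9,164.3]),
([59.523,22.410,-70.762,85.786,21.650,85.066,63.829],[.5925,-.0746,.2802],[179.7,1.7,164.9])]
def fk(q,p,s):
    h,a,b,l,e1,e2,e3,c=p; q=np.array(q)
    z=lambda t:Ro.from_euler('z',t,degrees=True); y=lambda t:Ro.from_euler('y',t,degrees=True)
    P=np.array([0,0,h]); R=z(s[0]*q[0])*y(q[1]); R=R*z(s[1]*q[2]); P=P+R.apply([e1,0,a]); R=R*y(q[3])
    R=R*z(s[2]*q[4]); P=P+R.apply([e2,0,b]); R=R*y(q[5])*z(s[3]*q[6]+c); P=P+R.apply([0,0,l])+0*e3
    return P,R
def res(p,s):
    r=[]
    for q,t,e in D:
        P,R=fk(q,p,s); r+=list((P-t)*1000)+list((R.inv()*Ro.from_euler('xyz',e,degrees=True)).as_rotvec(degrees=True)*3)
    return r
if __name__=="__main__":
    import itertools; best=None
    for s in itertools.product([-1],[1,-1],[1,-1],[1,-1]):
        for c in(0,90,180,270):
            f=least_squares(res,[.3,.4,.4,.25,0,0,0,c],args=(s,),max_nfev=60)
            if best is None or f.cost<best[0]: best=(f.cost,s,f.x,np.abs(f.fun).max())
    print(best); np.savez("kin.npz",p=best[2],s=best[1])
E
python3 kin.py
```

```text
(np.float64(1781.720400451623), (-1, -1, -1, -1), array([ 1.92826092e-01,  4.92373235e-01,  4.92765292e-01,  3.70043794e-01,
        1.28792312e-03, -3.27167362e-02,  2.14572657e-02,  9.00001495e+01]), np.float64(25.747399534475022))
```

```bash
python3 - <<'E'
s=open("kin.py").read()
s=s.replace("h,a,b,l,e1,e2,e3,c=p","h,a,b,l,e1,e2,e3,c,f0,f1,f2,f3=p").replace("P=np.array([0,0,h]); R=z(s[0]*q[0])*y(q[1]);","R=z(s[0]*q[0]); P=np.array([0,0,h])+R.apply([f0,f1,0]); R=R*y(q[1]);")
s=s.replace("R=R*y(q[5])*z(s[3]*q[6]+c); P=P+R.apply([0,0,l])+0*e3","R=R*y(q[5]); P=P+R.apply([e3,f3,l]); R=R*z(s[3]*q[6]+c)").replace("[e1,0,a]","[e1,f2,a]")
s=s.replace("0,0,0,c]","0,0,0,c,0,0,0,0]").replace("itertools.product([-1],[1,-1],[1,-1],[1,-1])","[(-1,-1,-1,-1)]").replace("for c in(0,90,180,270)","for c in(90,)").replace("print(best)","print(best[0],np.round(best[2],4),best[3]);print(np.round(np.reshape(res(best[2],best[1]),(-1,6)),1))")
open("kin.py","w").write(s)
E
python3 kin.py
```

```text
0.10401678126056765 [ 2.49500e-01  4.67700e-01  5.13100e-01  3.68600e-01 -0.00000e+00
 -0.00000e+00 -0.00000e+00  9.00001e+01  0.00000e+00 -1.56000e-02
 -1.06000e-02 -3.00000e-04] 0.13515683834902237
[[ 0.  -0.  -0.   0.   0.   0. ]
 [-0.   0.   0.  -0.1  0.1 -0.1]
 [-0.  -0.  -0.   0.1 -0.   0. ]
 [-0.   0.   0.   0.  -0.1  0.1]
 [-0.  -0.  -0.  -0.1 -0.  -0. ]
 [ 0.   0.  -0.   0.   0.1  0.1]
 [-0.   0.  -0.   0.   0.1 -0.1]
 [ 0.  -0.   0.  -0.1  0.1  0.1]
 [ 0.  -0.  -0.  -0.1  0.1 -0.1]
 [ 0.  -0.1  0.   0.1 -0.1 -0. ]
 [-0.   0.   0.  -0.1  0.   0.1]]
```

```bash
cat > sim.py <<'E'
from kin import *
from h import plan,rackpose,RG,mat,get_obs,rel,RACK,KY
k=np.load("kin.npz"); p,s=k["p"],tuple(k["s"])
LO=np.array([-163.93,-17.29,-79.2,3.27,-89.18,5.43,-154.24]);HI=np.array([163.93,119.83,71.16,140.29,269.18,117.66,154.24])
def err(q,P,R): a,b=fk(q,p,s); return np.r_[(P-a), (R*b.inv()).as_rotvec()*.3]
def J(q):
    return np.array([(err(q,*fk(q+np.eye(7)[i]*.01,p,s)))/.01 for i in range(7)]).T
def run(q,wps,verbose=1):
    q=np.array(q,float); out=[]
    for P,R,n in wps:
        P0,R0=fk(q,p,s); w=(R0.inv()*R).as_rotvec(); w0=np.array(w)
        for i in range(1,n+1):
            Pi=P0+(np.array(P)-P0)*i/n; Ri=R0*Ro.from_rotvec(w*i/n)
            for _ in range(3): q=q+np.linalg.pinv(J(q))@err(q,Pi,Ri)
            out.append(q)
        if verbose: print(np.round(q,1),"minmargin",np.round(np.minimum(q-LO,HI-q).min(),1))
    o=np.array(out); print("lowest margin on path",np.round(np.minimum(o-LO,HI-o).min(0),1)); return q
E
python3 - <<'E'
from sim import *
q=run(D[8][0],[((.596,-.3209,.2771),mat([180,0,165.6]),8),((.5281,-.0627,.2551),mat([180,17.9,164.3]),10),((.5925,-.0746,.2802),mat([179.7,1.7,164.9]),8)]); print("true",D[9][0],D[10][0])
# IK family at the rack
rng=np.random.default_rng(0)
for x,z in((-60,200),(-60,123),(13.5,123)):
    P=rackpose(x,0,z); S=[]
    for _ in range(60):
        f=least_squares(lambda q:err(q,P,RG)*100,rng.uniform(LO,HI),bounds=(LO,HI),max_nfev=80)
        if f.cost<1e-6: S.append(f.x)
    S=np.array(S); print(x,z,len(S)); 
    if len(S): m=np.minimum(S-LO,HI-S).min(1); print(np.round(S[np.argsort(-m)[:5]],0),np.round(np.sort(-m)[:5]),S.min(0).round(),S.max(0).round())
E
```

```text
[ 61.2  29.1 -52.8  72.5  22.8  89.   87.3] minmargin 26.4
[ 72.1 -17.9 -58.5 110.2 -16.2  61.9  92.3] minmargin -0.6
[ 59.6  22.5 -70.8  85.8  21.7  85.1  63.8] minmargin 8.4
lowest margin on path [84.1 -0.6  0.8 30.  73.  28.6 61.9]
true [70.843, -17.33, -57.666, 110.234, -15.376, 61.731, 91.611] [59.523, 22.41, -70.762, 85.786, 21.65, 85.066, 63.829]
-60 200 30
[[ -4.   2. -57. 116.  53.  64. -13.]
 [ -8.   2. -53. 116.  52.  64. -13.]
 [ -8.   2. -52. 116.  52.  64. -13.]
 [-15.   1. -45. 116.  52.  64. -13.]
 [-24.   1. -37. 117.  51.  63. -13.]] [-19. -19. -19. -19. -18.] [-132.   -7.  -79.  116.   51.   63.  -16.] [ 17.   6.  69. 119.  57.  68. -13.]
-60 123 30
[[ -6.  12. -57. 120.  64.  64. -26.]
 [ -7.  11. -57. 120.  63.  64. -26.]
 [-17.   9. -45. 120.  61.  62. -25.]
 [-20.   8. -43. 120.  60.  61. -24.]
 [-39.   6. -22. 121.  57.  59. -23.]] [-20. -20. -20. -20. -19.] [-126.    5.  -76.  120.   45.   49.  -29.] [  9.  21.  71. 124.  71.  72. -14.]
13.5 123 27
[[ -8.  13. -47. 117.  66.  59. -21.]
 [-11.  12. -43. 117.  65.  58. -20.]
 [-13.  12. -42. 117.  65.  57. -20.]
 [-16.  11. -38. 117.  64.  57. -20.]
 [-25.  10. -29. 118.  62.  55. -19.]] [-23. -23. -23. -23. -23.] [-115.    8.  -79.  117.   39.   40.  -25.] [ 16.  30.  71. 120.  81.  75.  -3.]
```

```bash
python3 - <<'E'
from sim import *
q0=get_obs()["qpos"]
c=lambda a,r,z:(r*np.cos(np.radians(a)),r*np.sin(np.radians(a)),z)
V=lambda y:mat([180,0,y])
import itertools
end=lambda :[(rackpose(-60,0,220),RG,10),(rackpose(-60,0,123),RG,6),(rackpose(13.5,0,123),RG,4)]
for r,z,y2 in itertools.product((.65,.7,.76,.82),(.4,.45),(204,225)):
    print(r,z,y2); run(q0,[(c(-7,r,z),V(165),8),(c(13,r,z),V(185),8),(c(32,r,z),V(y2),8)]+end(),0)
E
```

```text
0.65 0.4 204
lowest margin on path [ 97.1 -13.1 -24.7  20.5 107.6  13.   90.6]
0.65 0.4 225
lowest margin on path [ 86.   -0.5 -41.2  20.3 111.4  12.1  73.9]
0.65 0.45 204
lowest margin on path [ 98.  -15.7 -22.9  20.5 103.3   7.2  90.5]
0.65 0.45 225
lowest margin on path [ 84.2   0.5 -43.5  20.2 111.3   6.3  72.8]
0.7 0.4 204
lowest margin on path [107.1  14.8  -6.6  20.4 112.1  10.2  90.5]
0.7 0.4 225
lowest margin on path [ 97.3 -13.5 -24.4  20.5 107.    9.3  72.4]
0.7 0.45 204
lowest margin on path [ 91.6  -4.6 -33.8  20.4 112.    4.1  89.3]
0.7 0.45 225
lowest margin on path [ 97.9 -15.6 -22.9  20.5 103.4   3.5  70.6]
0.76 0.4 204
lowest margin on path [108.4  17.7   5.2  20.3 112.9   6.1  87.7]
0.76 0.4 225
lowest margin on path [108.4  15.7  -2.5  20.4 112.9   5.6  68.3]
0.76 0.45 204
lowest margin on path [108.5  17.    4.5  20.3 112.8  -0.6  84.8]
0.76 0.45 225
lowest margin on path [108.5  14.7  -4.8  20.4 112.8  -0.9  64.7]
0.82 0.4 204
lowest margin on path [109.7  17.8   9.9  12.2 113.7  -0.3  80.1]
0.82 0.4 225
lowest margin on path [109.7  17.9   7.5  12.1 113.7  -0.4  59.4]
0.82 0.45 204
lowest margin on path [-750.7  -76.2 -962.3 -140.7 -524.4 -782.7 -696.3]
0.82 0.45 225
lowest margin on path [-741.1  -52.6 -962.3 -140.7 -510.  -782.7 -696.3]
```

```bash
python3 - <<'E'
from sim import *
q0=get_obs()["qpos"]
c=lambda a,r,z:(r*np.cos(np.radians(a)),r*np.sin(np.radians(a)),z)
V=lambda y,t=0:Ro.from_euler('z',y,degrees=True)*mat([180,t,0])
import itertools
end=lambda :[(rackpose(-60,0,220),RG,10),(rackpose(-60,0,123),RG,6),(rackpose(13.5,0,123),RG,4)]
for r,z,y2,t in itertools.product((.78,.82),(.33,.36),(180,200),(0,15)):
    print(r,z,y2,t); run(q0,[(c(-7,r,z),V(165,t),8),(c(13,r,z),V((165+y2)/2,t),8),(c(32,r,z),V(y2,t),8)]+end(),(r,z,y2,t)==(.82,.36,180,15))
E
```

```text
0.78 0.33 180 0
lowest margin on path [108.7  17.7  10.4  20.3 113.3  13.4  89. ]
0.78 0.33 180 15
lowest margin on path [106.9  17.7   9.5  20.3 112.8  29.2  91.1]
0.78 0.33 200 0
lowest margin on path [108.7  17.8   8.5  20.3 113.3  12.9  89. ]
0.78 0.33 200 15
lowest margin on path [106.9  17.9   6.5  20.3 112.8  32.7  91.1]
0.78 0.36 180 0
lowest margin on path [108.8  17.7  10.4  20.3 113.2  10.   87.9]
0.78 0.36 180 15
lowest margin on path [106.9  17.7   9.5  20.3 112.8  26.1  91.1]
0.78 0.36 200 0
lowest margin on path [108.8  17.8   8.2  20.3 113.2   9.5  87.9]
0.78 0.36 200 15
lowest margin on path [106.9  18.    5.7  20.3 112.8  29.6  91.1]
0.82 0.33 180 0
lowest margin on path [109.6  17.6  10.8  20.3 113.8  10.   85.9]
0.82 0.33 180 15
lowest margin on path [107.8  17.6  10.   20.3 113.4  27.   91.4]
0.82 0.33 200 0
lowest margin on path [109.6  17.7  10.8  20.3 113.8   9.6  85.9]
0.82 0.33 200 15
lowest margin on path [107.8  17.8   9.2  20.3 113.4  30.5  91.4]
0.82 0.36 180 0
lowest margin on path [109.6  17.6  10.8  20.3 113.8   6.1  84.1]
0.82 0.36 180 15
[ 34.4  37.8 -60.4  55.3  39.8  88.2  63.1] minmargin 18.8
[ 12.1  38.6 -60.4  54.1  43.6  90.7  49.6] minmargin 18.8
[ -9.4  39.9 -60.5  52.1  47.   93.8  37.6] minmargin 18.7
[  7.2   0.3 -66.5 114.6  50.4  64.3 -10. ] minmargin 12.7
[  0.2  14.  -64.6 120.   65.9  66.5 -26.9] minmargin 14.6
[  3.8  17.1 -60.7 117.   70.3  62.8 -22.3] minmargin 18.5
lowest margin on path [107.8  17.6   9.9  20.3 113.3  23.9  91.1]
0.82 0.36 200 0
lowest margin on path [109.6  17.7  10.8  20.3 113.8   5.9  84.1]
0.82 0.36 200 15
lowest margin on path [107.8  17.8   8.6  20.3 113.3  27.4  91.1]
```

```bash
python3 - <<'E'
from sim import *
from h import pts,cam
z=np.load("top1.npz"); d=z["d"]; 
f=optics_c=None
import h; _,_,c=cam("top"); V_,U=np.mgrid[0:400,0:640]; P=pts(np.c_[U.ravel(),V_.ravel()],d,c); P=P[d.ravel()>0]
for x in np.arange(.55,.95,.05): print(round(x,2),[ (lambda m: round(P[m,2].max(),2) if m.any() else None)((abs(P[:,0]-x)<.025)&(abs(P[:,1]-y)<.025)) for y in np.arange(-.1,.55,.05)])
q0=get_obs()["qpos"]
c=lambda a,r,z:(r*np.cos(np.radians(a)),r*np.sin(np.radians(a)),z)
V=lambda y,t=0:Ro.from_euler('z',y,degrees=True)*mat([180,t,0])
end=[(rackpose(-60,0,240),RG,10),(rackpose(-60,0,123),RG,6),(rackpose(13.5,0,123),RG,4)]
for a in(12,17,22):
    print(a); run(q0,[(c(-7,.79,.37),V(165,15),8),(c(a,.79,.37),V(168+a/2,15),8),(c(30,.62,.37),V(170,30),8)]+end,a==17)
E
```

```text
0.55 [np.float64(0.01), np.float64(0.0), np.float64(0.0), np.float64(0.05), np.float64(0.05), np.float64(0.0), np.float64(0.01), np.float64(0.25), np.float64(0.25), np.float64(0.01), np.float64(0.0), np.float64(0.0), np.float64(0.0)]
0.6 [np.float64(0.01), np.float64(0.0), np.float64(0.0), np.float64(0.0), np.float64(0.0), np.float64(0.0), np.float64(0.01), np.float64(0.1), np.float64(0.25), np.float64(0.0), np.float64(0.0), np.float64(0.0), np.float64(0.0)]
0.65 [np.float64(0.0), np.float64(0.0), np.float64(0.0), np.float64(0.0), np.float64(0.01), np.float64(0.0), np.float64(0.0), np.float64(0.0), np.float64(0.0), np.float64(0.0), np.float64(0.1), np.float64(0.09), np.float64(0.0)]
0.7 [np.float64(0.07), np.float64(0.07), np.float64(0.04), np.float64(0.12), np.float64(0.01), np.float64(0.01), np.float64(0.01), np.float64(0.01), np.float64(0.01), np.float64(0.0), np.float64(0.09), np.float64(0.09), np.float64(0.0)]
0.75 [np.float64(0.07), np.float64(0.07), np.float64(0.04), np.float64(0.04), np.float64(0.15), np.float64(0.15), np.float64(0.02), np.float64(0.03), np.float64(0.08), np.
[... 607 characters left out ...]
t64(0.04), np.float64(0.04), np.float64(0.04), np.float64(0.04), np.float64(0.05), np.float64(0.32), None, None, None, None]
12
lowest margin on path [ 95.9 -10.  -27.1  20.5 111.4  28.2  91. ]
17
[ 38.2  34.3 -62.1  59.9  37.4  87.4  62.6] minmargin 17.1
[ 12.1  35.4 -63.   58.8  41.8  90.1  48.6] minmargin 16.2
[ 31.4  -1.9 -75.4  93.6  23.6  70.   30.9] minmargin 3.8
[ 36.6 -19.4 -83.5 113.   27.3  53.5   8.8] minmargin -4.3
[  54.1  -26.3 -101.4  119.8   25.4   40.4    2. ] minmargin -22.2
[  68.5  -26.6 -107.   116.7   24.8   35.1    8.4] minmargin -27.8
lowest margin on path [ 95.5  -9.3 -27.8  20.5 112.   27.5  91. ]
22
lowest margin on path [ 95.1  -8.7 -28.4  20.5 112.4  26.8  91. ]
```

```bash
cat > path.py <<'E'
from sim import *
c=lambda a,r,z:(r*np.cos(np.radians(a)),r*np.sin(np.radians(a)),z)
V=lambda y,t=0:Ro.from_euler('z',y,degrees=True)*mat([180,t,0])
E
python3 - <<'E'
from path import *
q0=get_obs()["qpos"]
out=[(c(-7,.8,.38),V(165,15),8),(c(6,.8,.38),V(170,15),8),(c(19,.8,.38),V(175,15),8),(c(32,.8,.38),V(180,15),8)]
for e in([(-80,60,270),(-60,0,220)],[(-80,60,250),(-60,0,200)],[(-60,60,270),(-60,0,200)]):
    run(q0,out+[(rackpose(*v),RG,10) for v in e]+[(rackpose(-60,0,123),RG,6),(rackpose(13.5,0,123),RG,4)])
plan(*[(a,b,1 if i else 1) for i,(a,b,_) in enumerate(out)])
E
```

```text
[ 36.2  35.4 -61.4  56.7  38.3  89.1  63.2] minmargin 17.8
[ 21.8  35.9 -61.5  56.1  40.8  90.6  54.4] minmargin 17.7
[  7.1  36.6 -61.6  55.   43.3  92.5  45.9] minmargin 17.6
[ -7.7  37.6 -61.6  53.6  45.7  94.7  37.5] minmargin 17.6
[ -3.6   8.5 -64.2 104.4  54.7  76.1 -11.6] minmargin 15.0
[  2.8   0.2 -62.2 114.6  50.2  64.2 -10. ] minmargin 17.0
[ -2.7  12.7 -61.1 120.1  64.8  65.3 -26.4] minmargin 18.1
[  1.   15.7 -57.3 117.   69.   61.5 -21.8] minmargin 21.9
lowest margin on path [108.3  17.5  10.2  20.2 113.1  22.9  91.1]
[ 36.2  35.4 -61.4  56.7  38.3  89.1  63.2] minmargin 17.8
[ 21.8  35.9 -61.5  56.1  40.8  90.6  54.4] minmargin 17.7
[  7.1  36.6 -61.6  55.   43.3  92.5  45.9] minmargin 17.6
[ -7.7  37.6 -61.6  53.6  45.7  94.7  37.5] minmargin 17.6
[ -4.9   9.9 -63.5 105.9  56.3  75.4 -14. ] minmargin 15.7
[  1.6   2.5 -62.1 115.9  53.1  64.2 -13.4] minmargin 17.1
[ -3.2  12.5 -60.6 120.1  64.6  65.2 -26.3] minmargin 18.6
[  0.6  15.6 -56.7 117.   68.8  61.3 -21.7] minmargin 22.5
lowest margin on path [108.3  19.8  10.2  20.2 113.1  22.9  91.1]
[ 36.2  35.4 -61.4  56.7  38.3  89.1  63.2] minmargin 17.8
[ 21.8  35.9 -61.5  56.1  40.8  90.6  54.4] minmargin 17.7
[  7.1  36.6 -61.6  55.   43.3  92.5  45.9] minmargin 17.6
[ -7.7  37.6 -61.6  53.6  45.7  94.7  37.5] minmargin 17.6
[ -2.7   9.1 -63.3 103.9  55.5  75.  -10.3] minmargin 15.9
[  2.    2.5 -62.5 115.9  53.1  64.2 -13.4] minmargin 16.7
[ -2.9  12.6 -60.9 120.1  64.7  65.3 -26.3] minmargin 18.3
[  0.8  15.7 -57.1 117.   68.9  61.5 -21.8] minmargin 22.1
lowest margin on path [108.3  19.8  10.2  20.2 113.1  22.9  91.1]
t [-196.8   27.3 -102.6] w [  1.3 -13.9   0.1] rows 5.4
t [ 43.8 175.4 -11.7] w [-1.3 -0.  -4.8] rows 4.3
t [ 67.  167.3 -17.9] w [-1.3  0.  -4.8] rows 4.3
t [ 88.8 156.1 -23.8] w [-1.3  0.  -4.8] rows 4.3
```

```bash
python3 -m creep '[{"wx":0,"wy":-2,"wz":0,"tx":-20,"ty":3,"tz":-30,"gripper":-1},{"wx":0,"wy":-5,"wz":0,"tx":-50,"ty":8,"tz":-50,"gripper":-1},{"wx":0.5,"wy":-8,"wz":0,"tx":-85,"ty":14,"tz":-70,"gripper":-1},{"wx":1,"wy":-11,"wz":0,"tx":-123,"ty":20,"tz":-85,"gripper":-1},{"wx":1.3,"wy":-13.9,"wz":0,"tx":-160,"ty":27,"tz":-100,"gripper":-1}]' 30
python3 -m creep '[{"wx":0,"wy":0,"wz":0,"tx":-38,"ty":0,"tz":0,"gripper":-1},{"wx":0,"wy":0,"wz":0,"tx":-38,"ty":0,"tz":0,"gripper":-1}]' 30
python3 -m creep '[{"wx":0,"wy":0,"wz":-1,"tx":9,"ty":35,"tz":-2,"gripper":-1},{"wx":-0.4,"wy":0,"wz":-2,"tx":18,"ty":70,"tz":-4,"gripper":-1},{"wx":-0.8,"wy":0,"wz":-3,"tx":27,"ty":105,"tz":-7,"gripper":-1},{"wx":-1,"wy":0,"wz":-4,"tx":35,"ty":140,"tz":-9,"gripper":-1},{"wx":-1.3,"wy":0,"wz":-4.8,"tx":44,"ty":175,"tz":-12,"gripper":-1}]' 30
python3 - <<'E'
from path import *
print(get_obs()["qpos"].round(1))
plan((c(19,.8,.38),V(175,15),1),(c(32,.8,.38),V(180,15),1))
E
```

```text
time_s: 16.02
tool_pos: [0.7522, -0.089, 0.3857]
tool_rot: [-179.0, 15.9, 165.1]
force: [0.6, 0.8, 0.5]
grip_width: 0.0481
grasp_force: 29.9
time_s: 16.18
tool_pos: [0.7912, -0.0986, 0.3937]
tool_rot: [-179.2, 15.8, 165.0]
force: [-1.6, -1.7, -1.6]
grip_width: 0.0477
grasp_force: 29.9
time_s: 16.6
tool_pos: [0.7874, 0.0841, 0.3911]
tool_rot: [-178.9, 15.6, 170.1]
force: [0.2, 0.1, -0.2]
grip_width: 0.0482
grasp_force: 29.9
[ 21.8  34.7 -61.9  56.5  41.3  91.3  54. ]
t [ 61.5 168.3  -8.7] w [-2.3  0.6 -4.7] rows 4.3
t [ 88.8 156.1 -23.8] w [-1.3  0.  -4.8] rows 4.3
```

Matches the simulation. Continuing.

```bash
python3 -m creep '[{"wx":0,"wy":0,"wz":-1,"tx":12,"ty":34,"tz":-2,"gripper":-1},{"wx":-0.8,"wy":0,"wz":-2,"tx":24,"ty":67,"tz":-4,"gripper":-1},{"wx":-1.2,"wy":0,"wz":-3,"tx":36,"ty":101,"tz":-6,"gripper":-1},{"wx":-1.6,"wy":0,"wz":-4,"tx":49,"ty":135,"tz":-8,"gripper":-1},{"wx":-2,"wy":0.5,"wz":-4.8,"tx":61,"ty":168,"tz":-9,"gripper":-1}]' 30
python3 -m creep '[{"wx":0,"wy":0,"wz":-1,"tx":18,"ty":31,"tz":-5,"gripper":-1},{"wx":-0.4,"wy":0,"wz":-2,"tx":36,"ty":62,"tz":-10,"gripper":-1},{"wx":-0.8,"wy":0,"wz":-3,"tx":54,"ty":93,"tz":-15,"gripper":-1},{"wx":-1.2,"wy":0,"wz":-4,"tx":71,"ty":125,"tz":-19,"gripper":-1},{"wx":-1.3,"wy":0,"wz":-4.8,"tx":89,"ty":156,"tz":-24,"gripper":-1}]' 30
python3 - <<'E'
from path import *
q=get_obs()["qpos"]; print(q.round(1))
run(q,[(rackpose(-80,60,270),RG,10),(rackpose(-60,0,210),RG,5),(rackpose(-60,0,123),RG,5)])
plan((rackpose(-80,60,270),RG,2),(rackpose(-60,0,210),RG,1))
E
```

```text
time_s: 17.02
tool_pos: [0.7561, 0.2607, 0.381]
tool_rot: [-179.6, 15.1, 175.2]
force: [0.2, 0.2, 0.0]
grip_width: 0.0478
grasp_force: 29.9
time_s: 17.43
tool_pos: [0.6783, 0.4231, 0.3797]
tool_rot: [-179.6, 15.0, -179.9]
force: [1.6, -0.2, -0.3]
grip_width: 0.0479
grasp_force: 29.9
[ -7.8  37.7 -61.8  53.5  46.2  95.1  37.5]
[ -3.4   8.6 -64.5 104.4  54.8  76.2 -11.6] minmargin 14.7
[  2.9   1.4 -62.9 115.3  51.7  64.2 -11.7] minmargin 16.3
[ -2.4  12.8 -61.5 120.1  64.9  65.4 -26.4] minmargin 17.7
lowest margin on path [159.1  18.7  14.7  20.2 135.1  26.7 121.3]
t [100.3 -29.8  18.4] w [  4.4 -14.8   8. ] rows 2.5
t [ 97.  -43.1  -4.5] w [  4.4 -14.8   8. ] rows 2.5
t [ 28.3 -60.   56.6] w [ 0. -0. -0.] rows 2.1
```

```bash
python3 -m creep '[{"wx":1,"wy":-3.7,"wz":2,"tx":25,"ty":-7,"tz":4,"gripper":-1},{"wx":2.2,"wy":-7.4,"wz":4,"tx":50,"ty":-15,"tz":8,"gripper":-1},{"wx":3.3,"wy":-11,"wz":6,"tx":75,"ty":-22,"tz":13,"gripper":-1},{"wx":4.4,"wy":-14.8,"wz":8,"tx":100,"ty":-30,"tz":18,"gripper":-1}]' 30
python3 -m creep '[{"wx":1,"wy":-3.7,"wz":2,"tx":24,"ty":-10,"tz":-1,"gripper":-1},{"wx":2.2,"wy":-7.4,"wz":4,"tx":49,"ty":-21,"tz":-2,"gripper":-1},{"wx":3.3,"wy":-11,"wz":6,"tx":73,"ty":-32,"tz":-3,"gripper":-1},{"wx":4.4,"wy":-14.8,"wz":8,"tx":97,"ty":-43,"tz":-4,"gripper":-1}]' 30
python3 - <<'E'
from path import *
print(get_obs()["qpos"].round(1))
plan((rackpose(-60,0,210),RG,1),(rackpose(-60,0,123),RG,1))
E
```

```text
time_s: 17.77
tool_pos: [0.5855, 0.3922, 0.3356]
tool_rot: [-178.5, 30.1, 171.6]
force: [-0.3, 0.3, 0.8]
grip_width: 0.0476
grasp_force: 29.8
time_s: 18.1
tool_pos: [0.4938, 0.3612, 0.2929]
tool_rot: [179.8, 45.2, 161.7]
force: [-0.4, 0.3, -0.8]
grip_width: 0.0476
grasp_force: 29.8
[ -3.1   8.2 -64.6 104.6  54.8  76.1 -11.9]
t [ 28.8 -58.1  56.7] w [-0.1  0.2 -0.2] rows 2.1
t [61.5 -0.  61.5] w [-0.  0.  0.] rows 2.1
```

```bash
python3 -m creep '[{"wx":0,"wy":0.2,"wz":-0.2,"tx":8,"ty":-16,"tz":14,"gripper":-1},{"wx":0,"wy":0.2,"wz":-0.2,"tx":16,"ty":-32,"tz":30,"gripper":-1},{"wx":0,"wy":0.2,"wz":-0.2,"tx":24,"ty":-48,"tz":46,"gripper":-1},{"wx":0,"wy":0.2,"wz":-0.2,"tx":29,"ty":-58,"tz":57,"gripper":-1},{"wx":0,"wy":0.2,"wz":-0.2,"tx":29,"ty":-58,"tz":57,"gripper":-1}]' 30
python3 - <<'E'
from path import *
from h import *
print(get_obs()["qpos"].round(1))
o=get_obs(); P=np.array(o["tool_pos"]); W=mat(o["tool_rot"])
th=P+W.apply(TT); Kinv=Ro.from_euler('z',-KY,degrees=True)
yb=W.apply([S2,0,S2]); print("throat model",th.round(4),"rack frame",(Kinv.apply(th-RACK)*1000).round(1),"brush y",yb.round(3))
for q,off in(("brush_throat",0),("brush_handle_end",.0835),("brush_head",-.0305)): print(q,"model",(th+yb*off).round(3))
for n in("scene","top"):
    im,d,c=cam(n); np.savez(n+"8.npz",im=im,d=d)
    for q in("brush_throat","brush_handle_end","brush_head","rack_slot"):
        print(n,q,[(np.round(a["point"],3).tolist(),round(a["confidence"],2)) for a in nets.place_of(q,n) if a["point"][1]>.15])
# held brush handle from scene depth
im,d,c=cam("scene"); V_,U=np.mgrid[0:400,0:640]; uv=np.c_[U.ravel(),V_.ravel()]; X=pts(uv,d,c); 
m=(d.ravel()>0)&(np.hypot(*(X[:,:2]-th[:2]).T)<.05)&(X[:,2]>th[2]-.095)&(X[:,2]<th[2]-.01)
Q=Kinv.apply(X[m]-RACK)*1000; print(len(Q))
for z in range(100,215,10):
    k=abs(Q[:,2]-z)<5
    if k.sum()>3: print(z,k.sum(),Q[k].mean(0).round(1),Q[k].min(0).round(1),Q[k].max(0).round(1))
plan((rackpose(-60,0,123),RG,1))
E
```

```text
time_s: 18.52
tool_pos: [0.4951, 0.2966, 0.2292]
tool_rot: [-179.4, 44.7, 162.2]
force: [0.0, -0.4, -0.3]
grip_width: 0.0476
grasp_force: 29.8
[  3.2   1.7 -63.  115.3  51.7  64.4 -11.5]
throat model [0.4852 0.2996 0.2069] rack frame [-58.7  -3.1 206.9] brush y [-0.007 -0.005 -1.   ]
brush_throat model [0.485 0.3   0.207]
brush_handle_end model [0.485 0.299 0.123]
brush_head model [0.485 0.3   0.237]
scene brush_throat [([0.487, 0.301, 0.205], 0.71)]
scene brush_handle_end []
scene brush_head [([0.704, 0.204, 0.002], 0.67)]
scene rack_slot []
top brush_throat [([0.37, 0.255, 0.006], 0.68), ([0.488, 0.305, 0.214], 0.64)]
top brush_handle_end [([0.49, 0.31, 0.125], 0.7), ([0.54, 0.286, 0.001], 0.57)]
top brush_head [([0.486, 0.302, 0.246], 0.67), ([0.706, 0.209, 0.001], 0.43)]
top rack_slot [([0.556, 0.279, 0.102], 0.62)]
141
130 15 [-64.7   3.9 130.1] [-68.1  -1.4 125.5] [-60.8   9.1 134.4]
140 18 [-65.6   3.6 140.1] [-69.9  -2.3 135.6] [-60.8  10.5 144.9]
150 20 [-66.    3.2 149.7] [-69.5  -2.9 145.6] [-61.8  10.4 154. ]
160 24 [-64.6   3.4 159.5] [-68.4  -3.3 155. ] [-59.4   9.8 164.7]
170 18 [-64.9   3.2 169.8] [-68.4  -3.7 165.8] [-59.7   9.  174.4]
180 20 [-66.1   3.5 180.6] [-70.1  -2.3 175.5] [-63.6  10.3 184.7]
190 20 [-65.7   3.2 189.8] [-69.1  -2.9 185.4] [-63.1   9.9 194.1]
200 6 [-64.5   3.9 195.8] [-68.1  -3.2 195.1] [-61.1   9.2 196.7]
t [61.5 -1.7 61.1] w [-0.  -0.3  0.1] rows 2.1
```

```bash
python3 - <<'E'
from path import *
from h import *
o=get_obs(); th=np.array(o["tool_pos"])+mat(o["tool_rot"]).apply(TT); Kinv=Ro.from_euler('z',-KY,degrees=True)
print("model throat",(Kinv.apply(th-RACK)*1000).round(1))
V_,U=np.mgrid[0:400,0:640]; uv=np.c_[U.ravel(),V_.ravel()]
def sl(Q,nm,m):
    A=Q[m]
    if len(A)>5: print(nm,len(A),"mean",A.mean(0).round(1),"min",A.min(0).round(1),"max",A.max(0).round(1))
for n in("wrist","scene","top"):
    im,d,c=cam(n); save(im,n+"9"); Q=Kinv.apply(pts(uv+.5,np.asarray(d),c)-RACK)*1000; ok=d.ravel()>0; x,y,z=Q.T; print(n)
    ok&=(abs(y)<60)&(abs(x)<110)
    sl(Q,"handle",ok&(abs(x+60)<14)&(z>128)&(z<195)&(abs(y)<20))
    sl(Q,"head",ok&(abs(x+60)<14)&(z>250)&(z<300)&(abs(y)<40))
    sl(Q,"spine",ok&(abs(x-24)<9)&(z>125)&(z<220)&(abs(y)<30))
    sl(Q,"spinelow",ok&(abs(x-24)<9)&(z>30)&(z<90)&(abs(y)<30))
    sl(Q,"fork",ok&(abs(z-103)<6)&(x<16)&(x>-36))
    sl(Q,"forkL",ok&(abs(z-103)<6)&(x<10)&(x>-16)&(y>0)); sl(Q,"forkR",ok&(abs(z-103)<6)&(x<10)&(x>-16)&(y<0))
    sl(Q,"hood",ok&(z>236)&(z<262)&(x>-22)&(x<36))
    sl(Q,"base",ok&(abs(z-12)<5)&(abs(x)<70))
E
```

```text
model throat [-59.5   1.8 209.7]
wrist
handle 1774 mean [-63.4   4.3 166.1] min [-65.   -3.7 128.1] max [-60.4  11.4 195. ]
head 2895 mean [-63.6   2.  262.6] min [-73.9 -23.2 256.4] max [-56.6  27.2 270.5]
spine 245 mean [ 21.8 -11.  141.8] min [ 20.3 -14.5 125.3] max [ 23.9  -6.8 161. ]
spinelow 412 mean [21.7 -8.6 59. ] min [ 20.5 -14.4  30.3] max [23.7 -3.  89.9]
fork 1543 mean [-11.   -0.9 104.9] min [-33.4 -29.   97.6] max [ 16.   29.6 107.8]
forkL 346 mean [ -4.4  21.9 105.6] min [-16.   14.7  98.6] max [ 10.   29.4 107.8]
forkR 426 mean [ -4.1 -19.6 105.5] min [-16.  -28.5  97.8] max [  9.8 -11.4 107.8]
base 9079 mean [-15.6   0.2  12.6] min [-59.3 -49.8   7. ] max [61. 51. 17.]
scene
handle 136 mean [-65.7   1.7 163.2] min [-72.5  -5.7 128.5] max [-54.7   9.2 194.7]
head 40 mean [-66.2   1.1 252.8] min [-71.5 -20.9 250. ] max [-60.8  23.9 256. ]
spine 99 mean [ 19.6 -10.3 152.7] min [ 15.3 -17.3 125.5] max [ 25.8  -1.8 182.8]
spinelow 179 mean [18.9 -2.2 57.8] min [ 15.1 -17.1  30.5] max [28.3 12.8 89.9]
fork 106 mean [-11.5  -2.  101.8] min [-35.5 -31.4  97. ] max [ 15.5  2
[... 212 characters left out ...]
 [-65.4 -52.1   7. ] max [58.9 48.6 16.8]
top
handle 16 mean [-58.1   1.8 160.7] min [-64.2  -4.2 128.5] max [-56.4  10.7 194.7]
head 261 mean [-62.2  -3.9 269. ] min [-74.  -37.  250.1] max [-51.3  38.3 299.6]
spine 35 mean [ 24.7 -15.2 153.1] min [ 19.8 -16.3 126.2] max [ 29.4 -13.6 180.2]
spinelow 16 mean [ 26.  -16.   52.8] min [ 21.5 -17.   32.8] max [ 29.3 -15.   87.6]
fork 160 mean [ -8.3 -19.4 103.5] min [-33.4 -30.7  97.8] max [ 16.   26.6 108. ]
forkR 87 mean [ -3.1 -22.3 103.5] min [-15.9 -30.7  97.8] max [  9.4 -13.5 107.3]
hood 875 mean [  5.6  -0.8 244.5] min [-19.4 -36.2 239.2] max [ 30.6  34.7 248.8]
base 1370 mean [-2.3 -7.2 10.7] min [-60.6 -52.1   7. ] max [59.7 49.4 16.6]
```

```bash
python3 - <<'E'
from path import *
plan((rackpose(-60,-0.8,124),RG,1),(rackpose(13,-0.8,124),RG,1))
E
```

```text
t [60.7 -2.1 60.2] w [-0.  -0.3  0.1] rows 2.1
t [-51.6  -0.   51.6] w [ 0. -0.  0.] rows 1.8
```

```bash
python3 -m creep '[{"wx":0,"wy":-0.3,"wz":0,"tx":18,"ty":-1,"tz":18,"gripper":-1},{"wx":0,"wy":-0.3,"wz":0,"tx":36,"ty":-2,"tz":36,"gripper":-1},{"wx":0,"wy":-0.3,"wz":0,"tx":52,"ty":-2,"tz":52,"gripper":-1},{"wx":0,"wy":-0.3,"wz":0,"tx":60,"ty":-2,"tz":60,"gripper":-1},{"wx":0,"wy":-0.3,"wz":0,"tx":60,"ty":-2,"tz":60,"gripper":-1}]' 30
python3 -m creep '[{"wx":0,"wy":0,"wz":0,"tx":0,"ty":0,"tz":0,"gripper":-1},{"wx":0,"wy":0,"wz":0,"tx":0,"ty":0,"tz":0,"gripper":-1}]' 30
python3 - <<'E'
from path import *
from h import *
o=get_obs(); W=mat(o["tool_rot"]); th=np.array(o["tool_pos"])+W.apply(TT); Kinv=Ro.from_euler('z',-KY,degrees=True)
print(o["qpos"].round(1),"model throat",(Kinv.apply(th-RACK)*1000).round(1),"by",Kinv.apply(W.apply([S2,0,S2])).round(3))
V_,U=np.mgrid[0:400,0:640]; uv=np.c_[U.ravel(),V_.ravel()]
im,d,c=cam("wrist"); Q=Kinv.apply(pts(uv+.5,np.asarray(d),c)-RACK)*1000; ok=d.ravel()>0; x,y,z=Q.T
for a in range(45,125,12):
    m=ok&(abs(x+60)<10)&(abs(z-a)<6)&(abs(y)<25)
    if m.sum()>5: print("handle",a,m.sum(),Q[m].mean(0).round(1),y[m].min().round(1),y[m].max().round(1))
for a in range(-30,15,10):
    f=ok&(abs(z-104)<5)&(abs(x-a)<5)&(abs(y)<40); L=y[f&(y>0)];R=y[f&(y<0)]
    if len(L)>3 and len(R)>3: print("fork x",a,"inner",R.max().round(1),L.min().round(1),"outer",R.min().round(1),L.max().round(1))
plan((rackpose(13,-0.8,124),RG,1))
E
```

```text
time_s: 19.63
tool_pos: [0.4935, 0.2976, 0.1434]
tool_rot: [-179.5, 44.8, 162.4]
force: [0.2, -0.8, -0.9]
grip_width: 0.048
grasp_force: 29.8
time_s: 19.8
tool_pos: [0.4952, 0.2996, 0.1482]
tool_rot: [-180.0, 45.1, 162.1]
force: [0.4, -0.6, 0.2]
grip_width: 0.0477
grasp_force: 29.8
[ -2.   12.6 -61.8 120.   64.7  65.5 -26.1] model throat [-5.930e+01 -1.000e-01  1.258e+02] by [ 0.002 -0.001 -1.   ]
handle 45 112 [-62.9   2.9  47.7] -2.5 8.9
handle 57 251 [-63.    3.2  57.1] -3.1 9.5
handle 69 286 [-63.    2.8  69.2] -3.7 9.2
handle 81 321 [-63.    2.5  81.2] -4.2 9.5
handle 93 374 [-63.1   2.2  93.1] -5.1 9.2
handle 105 435 [-63.1   2.  105.2] -5.6 9.5
handle 117 494 [-63.1   1.7 117.1] -6.0 9.3
fork x -30 inner -16.1 17.3 outer -28.9 30.1
fork x -20 inner -12.4 14.3 outer -28.0 29.2
fork x -10 inner -18.0 21.5 outer -28.3 29.6
fork x 0 inner -23.8 27.4 outer -28.5 29.1
t [-49.4  -0.9  52.7] w [0.  0.1 0. ] rows 1.7
```

```bash
python3 -m creep '[{"wx":0,"wy":0,"wz":0,"tx":-5,"ty":-1.4,"tz":5,"gripper":-1},{"wx":0,"wy":0,"wz":0,"tx":-14,"ty":-1.4,"tz":15,"gripper":-1},{"wx":0,"wy":0,"wz":0,"tx":-23,"ty":-1.4,"tz":24,"gripper":-1},{"wx":0,"wy":0,"wz":0,"tx":-32,"ty":-1.4,"tz":33,"gripper":-1},{"wx":0,"wy":0,"wz":0,"tx":-36,"ty":-1.4,"tz":38,"gripper":-1}]' 30
python3 - <<'E'
from path import *
o=get_obs(); W=mat(o["tool_rot"]); 
from h import TT; th=np.array(o["tool_pos"])+W.apply(TT); Kinv=Ro.from_euler('z',-KY,degrees=True)
print("model throat",(Kinv.apply(th-RACK)*1000).round(1)); plan((rackpose(13.5,-1.4,124),RG,1))
E
```

```text
time_s: 20.27
tool_pos: [0.5469, 0.2793, 0.1461]
tool_rot: [-179.9, 45.1, 161.9]
force: [0.4, 0.5, -0.2]
grip_width: 0.0479
grasp_force: 29.8
model throat [ -3.9  -3.4 123.7]
t [-12.5   2.1  12.2] w [-0.2  0.1 -0.1] rows 0.4
```

```bash
python3 -m creep '[{"wx":0,"wy":0,"wz":0,"tx":0,"ty":0,"tz":0,"gripper":-1},{"wx":0,"wy":0,"wz":0,"tx":-4,"ty":0,"tz":4,"gripper":-1},{"wx":0,"wy":0,"wz":0,"tx":-8,"ty":0,"tz":8,"gripper":-1},{"wx":0,"wy":0,"wz":0,"tx":-11,"ty":0,"tz":11,"gripper":-1},{"wx":0,"wy":0,"wz":0,"tx":-11,"ty":0,"tz":11,"gripper":-1}]' 30
python3 -m creep '[{"wx":0,"wy":0,"wz":0,"tx":0,"ty":0,"tz":0,"gripper":-1},{"wx":0,"wy":0,"wz":0,"tx":0,"ty":0,"tz":0,"gripper":-1}]' 30
python3 - <<'E'
from path import *
from h import TT
o=get_obs(); W=mat(o["tool_rot"]); th=np.array(o["tool_pos"])+W.apply(TT); Kinv=Ro.from_euler('z',-KY,degrees=True)
print(o["qpos"].round(1),"model throat",(Kinv.apply(th-RACK)*1000).round(1)); plan((rackpose(13.5,-1.4,106),RG,1))
E
```

```text
time_s: 20.68
tool_pos: [0.5597, 0.2762, 0.1457]
tool_rot: [-179.8, 45.1, 162.1]
force: [0.8, 0.7, -0.3]
grip_width: 0.0479
grasp_force: 29.8
time_s: 20.85
tool_pos: [0.5587, 0.277, 0.1456]
tool_rot: [-179.9, 45.0, 162.2]
force: [-0.2, 0.2, -1.0]
grip_width: 0.0479
grasp_force: 29.8
[  1.5  15.4 -58.2 117.5  68.8  61.8 -22. ] model throat [  8.   -2.  123.2]
t [ 8.3  0.6 16.1] w [-0.   0.   0.1] rows 0.4
```

```bash
python3 -m creep '[{"wx":0,"wy":0,"wz":0,"tx":-3.5,"ty":0.5,"tz":3.5,"gripper":-1},{"wx":0,"wy":0,"wz":0,"tx":-3.5,"ty":0.5,"tz":3.5,"gripper":-1},{"wx":0,"wy":0,"wz":0,"tx":1,"ty":0.5,"tz":8,"gripper":-1},{"wx":0,"wy":0,"wz":0,"tx":5.5,"ty":0.5,"tz":12.5,"gripper":-1},{"wx":0,"wy":0,"wz":0,"tx":5.5,"ty":0.5,"tz":12.5,"gripper":-1}]' 30
python3 - <<'E'
from path import *
from h import *
o=get_obs(); W=mat(o["tool_rot"]); th=np.array(o["tool_pos"])+W.apply(TT); Kinv=Ro.from_euler('z',-KY,degrees=True)
print("model throat",(Kinv.apply(th-RACK)*1000).round(1)); plan((rackpose(13.5,-1.4,105),RG,1))
V_,U=np.mgrid[0:400,0:640]; uv=np.c_[U.ravel(),V_.ravel()]
im,d,c=cam("wrist"); Q=Kinv.apply(pts(uv+.5,np.asarray(d),c)-RACK)*1000; ok=d.ravel()>0; x,y,z=Q.T
for a in range(45,135,10):
    m=ok&(abs(x-9)<7)&(abs(z-a)<5)&(abs(y)<12)
    if m.sum()>5: print("handle",a,m.sum(),Q[m].mean(0).round(1),y[m].min().round(1),y[m].max().round(1))
f=ok&(abs(z-104)<5)&(abs(x+18)<6)&(abs(y)<40); L=y[f&(y>0)];R=y[f&(y<0)]; print("fork",R.max().round(1),L.min().round(1),R.min().round(1),L.max().round(1))
E
```

```text
time_s: 21.27
tool_pos: [0.563, 0.2749, 0.1309]
tool_rot: [-179.7, 44.9, 162.2]
force: [-0.7, -0.6, -0.5]
grip_width: 0.0481
grasp_force: 29.8
model throat [ 12.7  -2.7 108.5]
t [1.9 1.2 3. ] w [-0.1 -0.1  0.2] rows 0.1
handle 45 222 [ 8.8  0.3 45.2] -6.5 6.5
handle 55 243 [ 8.9 -0.1 55.2] -7.0 6.3
handle 65 276 [ 8.9 -0.2 65.2] -6.9 6.7
handle 75 306 [ 8.9 -0.4 75.2] -7.4 6.5
handle 85 348 [ 8.9 -0.7 85.1] -8.3 6.8
handle 95 396 [ 8.9 -0.9 95.1] -11.8 6.7
handle 105 464 [  8.9  -1.4 105.1] -12.0 8.4
handle 115 742 [  8.9  -0.2 115.1] -12.0 12.0
handle 125 798 [  8.9   0.  125.1] -11.8 12.0
fork -11.7 12.2 -28.8 28.9
```

```bash
python3 -m creep '[{"wx":0,"wy":0,"wz":0,"tx":0,"ty":1.2,"tz":0,"gripper":-1},{"wx":0,"wy":0,"wz":0,"tx":1,"ty":1.2,"tz":1.5,"gripper":-1},{"wx":0,"wy":0,"wz":0,"tx":2,"ty":1.2,"tz":3,"gripper":-1},{"wx":0,"wy":0,"wz":0,"tx":2,"ty":1.2,"tz":3,"gripper":-1}]' 30
python3 - <<'E'
from path import *
from h import TT
o=get_obs(); W=mat(o["tool_rot"]); th=np.array(o["tool_pos"])+W.apply(TT); Kinv=Ro.from_euler('z',-KY,degrees=True)
print(o["force"],"model throat",(Kinv.apply(th-RACK)*1000).round(1)); plan((rackpose(13.5,-.8,103),RG,1))
E
```

```text
time_s: 21.65
tool_pos: [0.5648, 0.2764, 0.1291]
tool_rot: [-179.8, 45.0, 162.1]
force: [-0.1, 0.3, -0.5]
grip_width: 0.0478
grasp_force: 29.8
[-0.14770357  0.30053442 -0.45579987] model throat [ 14.   -0.7 106.7]
t [ 3.  -0.2  2.3] w [-0.1  0.   0.1] rows 0.1
```

Lower 1.5 mm at a time until the fork takes the load.

```bash
python3 -m creep '[{"wx":0,"wy":0,"wz":0,"tx":1,"ty":0,"tz":1,"gripper":-1},{"wx":0,"wy":0,"wz":0,"tx":1,"ty":0,"tz":1,"gripper":-1},{"wx":0,"wy":0,"wz":0,"tx":1,"ty":0,"tz":1,"gripper":-1}]' 30
python3 -m creep '[{"wx":0,"wy":0,"wz":0,"tx":1,"ty":0,"tz":1,"gripper":-1},{"wx":0,"wy":0,"wz":0,"tx":1,"ty":0,"tz":1,"gripper":-1},{"wx":0,"wy":0,"wz":0,"tx":1,"ty":0,"tz":1,"gripper":-1}]' 30
```

```text
time_s: 21.9
tool_pos: [0.5649, 0.2765, 0.128]
tool_rot: [-179.8, 45.1, 162.1]
force: [0.1, 0.5, -0.4]
grip_width: 0.048
grasp_force: 29.8
time_s: 22.15
tool_pos: [0.5649, 0.2764, 0.1266]
tool_rot: [-179.8, 45.1, 162.1]
force: [0.3, -0.4, -0.1]
grip_width: 0.048
grasp_force: 29.8
```

```bash
python3 -m creep '[{"wx":0,"wy":0,"wz":0,"tx":1,"ty":0,"tz":1,"gripper":-1},{"wx":0,"wy":0,"wz":0,"tx":1,"ty":0,"tz":1,"gripper":-1},{"wx":0,"wy":0,"wz":0,"tx":1,"ty":0,"tz":1,"gripper":-1}]' 30
python3 -m creep '[{"wx":0,"wy":0,"wz":0,"tx":1,"ty":0,"tz":1,"gripper":-1},{"wx":0,"wy":0,"wz":0,"tx":1,"ty":0,"tz":1,"gripper":-1},{"wx":0,"wy":0,"wz":0,"tx":1,"ty":0,"tz":1,"gripper":-1}]' 30
python3 - <<'E'
from path import *
from h import *
Kinv=Ro.from_euler('z',-KY,degrees=True); V_,U=np.mgrid[0:400,0:640]; uv=np.c_[U.ravel(),V_.ravel()]
im,d,c=cam("wrist"); Q=Kinv.apply(pts(uv+.5,np.asarray(d),c)-RACK)*1000; ok=d.ravel()>0; x,y,z=Q.T
for a in range(15,95,10):
    m=ok&(abs(x-9)<7)&(abs(z-a)<5)&(abs(y)<12)
    if m.sum()>5: print("handle",a,m.sum(),Q[m].mean(0).round(1),z[m].min().round(1),y[m].min().round(1),y[m].max().round(1))
# width profile of the brush front face above the fork
for a in range(96,150,4):
    m=ok&(abs(x-9)<2.5)&(abs(z-a)<2)&(abs(y)<30)
    if m.sum()>5: print(a,m.sum(),y[m].min().round(1),y[m].max().round(1))
E
```

```text
time_s: 22.4
tool_pos: [0.5651, 0.276, 0.1255]
tool_rot: [-179.8, 45.1, 162.1]
force: [-0.7, -1.3, 2.0]
grip_width: 0.0478
grasp_force: 29.7
time_s: 22.65
tool_pos: [0.5657, 0.2757, 0.125]
tool_rot: [-179.8, 45.2, 162.1]
force: [-1.9, -2.7, 5.9]
grip_width: 0.048
grasp_force: 29.7
handle 15 580 [ 8.8 -0.  12.6] 10.5 -12.0 12.0
handle 25 158 [ 9.9  1.7 25.9] 20.8 -4.3 7.6
handle 35 211 [10.1  1.9 35.1] 30.0 -4.2 8.2
handle 45 242 [10.1  1.6 45.1] 40.2 -4.8 8.0
handle 55 262 [10.2  1.4 55.1] 50.0 -5.3 7.8
handle 65 305 [10.3  1.2 65.1] 60.0 -5.8 8.3
handle 75 334 [10.4  1.  75. ] 70.1 -6.2 8.0
handle 85 380 [10.5  0.8 85. ] 80.0 -6.6 8.4
96 163 -6.9 8.0
100 174 -7.9 12.2
104 460 -28.4 28.2
108 335 -25.3 25.3
112 379 -18.1 17.6
116 462 -21.5 21.0
120 536 -23.4 22.8
124 583 -29.9 29.5
128 675 -29.9 30.0
132 609 -29.4 27.9
136 6 -24.6 23.0
148 124 -25.0 23.8
```

The fork carries the load (about 6 N), the shoulders are centred (−18.1/+17.6) and the handle end is at z≈21 mm. I release.

```bash
python3 -m creep '[{"wx":0,"wy":0,"wz":0,"tx":-0.7,"ty":0,"tz":-0.7,"gripper":-1},{"wx":0,"wy":0,"wz":0,"tx":-0.7,"ty":0,"tz":-0.7,"gripper":0.5},{"wx":0,"wy":0,"wz":0,"tx":-0.7,"ty":0,"tz":-0.7,"gripper":0.5},{"wx":0,"wy":0,"wz":0,"tx":-0.7,"ty":0,"tz":-0.7,"gripper":0.5},{"wx":0,"wy":0,"wz":0,"tx":-0.7,"ty":0,"tz":-0.7,"gripper":0.5}]'
python3 - <<'E'
from path import *
from h import *
Kinv=Ro.from_euler('z',-KY,degrees=True); V_,U=np.mgrid[0:400,0:640]; uv=np.c_[U.ravel(),V_.ravel()]
o=get_obs(); print(o["grip_width"],o["grasp_force"],o["qpos"].round(1))
im,d,c=cam("wrist"); Q=Kinv.apply(pts(uv+.5,np.asarray(d),c)-RACK)*1000; ok=d.ravel()>0; x,y,z=Q.T
for a in range(25,130,10):
    m=ok&(abs(x-9)<7)&(abs(z-a)<5)&(abs(y)<11)
    if m.sum()>5: print(a,Q[m].mean(0).round(1),y[m].min().round(1),y[m].max().round(1))
P=np.array(o["tool_pos"]); R=mat(o["tool_rot"]); B=P+dirn(KY,[-.14,0,0.01]); plan((B,R,1)); run(o["qpos"],[(B,R,8)])
E
```

```text
time_s: 23.12
tool_pos: [0.5646, 0.2771, 0.1243]
tool_rot: [-179.9, 45.0, 162.2]
force: [-0.3, -0.8, -0.2]
grip_width: 0.0631
grasp_force: 0.0
0.06305801214402958 0.0 [  0.   18.3 -56.7 117.9  72.1  61.9 -24.8]
25 [12.4  1.7 25.8] -4.6 7.6
35 [12.1  1.3 35.1] -5.1 7.4
45 [12.   1.3 44.9] -5.1 7.8
55 [11.8  1.1 55. ] -5.6 7.7
65 [11.6  0.8 65. ] -6.0 8.0
75 [11.4  0.7 75.1] -6.5 7.9
85 [11.2  0.5 85. ] -7.2 7.7
95 [10.9  0.3 95.1] -7.6 8.1
105 [1.070e+01 1.000e-01 1.054e+02] -10.7 10.9
115 [ 10.4  -0.  115.1] -11.0 11.0
125 [ 10.3  -0.  125.1] -11.0 11.0
t [  92.     0.2 -106.1] w [-0.  0.  0.] rows 3.4
[ -7.8  13.1 -64.5 122.1  62.8  70.2 -32.7] minmargin 14.7
lowest margin on path [156.2  30.4  14.7  18.2 152.   47.4 121.5]
```

```bash
python3 -m creep '[{"wx":0,"wy":0,"wz":0,"tx":7,"ty":0,"tz":-8,"gripper":0.5},{"wx":0,"wy":0,"wz":0,"tx":21,"ty":0,"tz":-23,"gripper":0.5},{"wx":0,"wy":0,"wz":0,"tx":42,"ty":0,"tz":-46,"gripper":0.5},{"wx":0,"wy":0,"wz":0,"tx":66,"ty":0,"tz":-75,"gripper":0.5},{"wx":0,"wy":0,"wz":0,"tx":90,"ty":0,"tz":-104,"gripper":0.5}]'
python3 -m creep '[{"wx":0,"wy":0,"wz":0,"tx":0,"ty":0,"tz":0,"gripper":0.5},{"wx":0,"wy":0,"wz":0,"tx":0,"ty":0,"tz":0,"gripper":0.5},{"wx":0,"wy":0,"wz":0,"tx":0,"ty":0,"tz":0,"gripper":0.5},{"wx":0,"wy":0,"wz":0,"tx":0,"ty":0,"tz":0,"gripper":0.5},{"wx":0,"wy":0,"wz":0,"tx":0,"ty":0,"tz":0,"gripper":0.5}]'
python3 - <<'E'
from path import *
from h import *
Kinv=Ro.from_euler('z',-KY,degrees=True); V_,U=np.mgrid[0:400,0:640]; uv=np.c_[U.ravel(),V_.ravel()]
for k in range(2):
  im,d,c=cam("wrist"); Q=Kinv.apply(pts(uv+.5,np.asarray(d),c)-RACK)*1000; ok=d.ravel()>0; x,y,z=Q.T
  for a in range(25,210,20):
    m=ok&(abs(x-9)<8)&(abs(z-a)<3)&(abs(y)<26)
    if m.sum()>5: print(a,Q[m].mean(0).round(1),y[m].min().round(1),y[m].max().round(1))
for n,q in(("top","weight_steel"),("top","weight_brass"),("top","spatula"),("top","clip")):
    cam(n); print(q,[np.round(a["point"],3).tolist() for a in nets.place_of(q,n)][:2])
E
```

```text
time_s: 23.58
tool_pos: [0.4313, 0.3193, 0.1345]
tool_rot: [-179.8, 45.0, 162.2]
force: [-0.0, 1.4, -0.9]
grip_width: 0.0649
grasp_force: 0.0
time_s: 24.0
tool_pos: [0.435, 0.3179, 0.1343]
tool_rot: [-179.8, 45.0, 162.0]
force: [0.3, 0.7, -0.3]
grip_width: 0.065
grasp_force: 0.0
25 [12.4  2.  25.4] -3.2 7.3
45 [12.2  1.9 44.9] -4.2 8.2
65 [11.7  1.5 64.9] -5.0 7.9
85 [11.4  0.8 85.1] -6.7 8.6
125 [ 10.5  -0.  125. ] -24.1 23.3
25 [12.7  2.1 25.1] -3.2 7.3
45 [12.2  2.1 45.1] -4.1 8.2
65 [11.6  1.6 65.1] -5.0 7.9
85 [11.2  1.  85.2] -6.8 8.5
125 [1.060e+01 1.000e-01 1.251e+02] -24.1 23.4
weight_steel [[0.416, -0.066, -0.001]]
weight_brass [[0.546, 0.069, -0.001]]
spatula [[0.704, 0.206, -0.002]]
clip [[0.341, -0.256, -0.0]]
```

The brush hangs still at the back of the fork (throat near 15, 0, 105 mm, about 1.5° off upright), and the four bystanders I re-checked are unmoved.

```bash
python3 -c "
from cell import env
print(env.sign_off())"
```

```text
the job is handed in; nothing more can be done
None
```

The brush was laid on the sloping rest and let go, re-gripped, and now hangs upright and still at the back of the fork. The job was handed in at about 24 s with no verdict shown; one risk is that on the way joint 2 read −17.33° against its −17.29° limit, with a force reading of about 79 N, before I backed it off.

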